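Settle the freshly filled topping jars

ROBOT

A 6-joint arm with a two-finger parallel gripper is mounted at the origin on the work surface. World frame = base frame: x ahead of the robot, y to its left, z up, the work surface at z = 0. Lengths are in mm, angles in rad, forces in N, time in s.
With the tool pointing down it reaches from about 350 to 775 mm from the base axis. Payload 7.3 kg.
Tool frame: the origin (TCP) lies between the finger pads; the fingertips stand 14 mm ahead of it and the grasp point (between the pads) lies 5 mm behind it; y points along the fingers, z is the direction in which the jaws open and shut, and the axes are right-handed (so a half turn about y gives the same grasp; the last joint's range is limited). The gripper opens to 92 mm and grips with 3 to 60 N. Pads are 19 mm wide; open, the fingers measure 130 mm over their backs; the gripper's body (75 mm by 190 mm) begins 47 mm behind the grasp point.
Start: joints at [1.153, 0.342, 1.524, -0, 1.275, -0.146], TCP at [140.928, 505.75, 240.741] pointing down, gripper open.
Joint ranges: [-2.53, 2.53], [-0.77, 2.02], [0.04, 2.7], [-1, 4.14], [0.28, 2.66], [-3.11, 3.11]. Speed limits (rad/s): [2.57, 2.57, 3.14, 3.14, 3.14, 3.14].

INTERFACE

Orientations are given as [roll, pitch, yaw] about the fixed x, y, z axes, in that order (R = Rz(yaw) Ry(pitch) Rx(roll)).
In Python, from plant import bot, vision, order gives the robot as it stands.
- The arm moves only by the tool apply_moves, never from a script. Its argument "rows" is a list of rows, each a list of 3 entries, a list of its own where there are three numbers: the shift along the tool's x, y, z in cm, then the turn about the tool's y in rad, then the finger opening in cm, from 0 to 9.18. A call has 1 to 5 rows; each row is the pose to reach, as a shift and turn from the pose measured when the call began, along the tool's axes at that moment; what a row does not reach only later rows make up. A row lasts 1/8 s, in which the tool goes at most 62.5 mm and 10.7 degrees, less where a joint would pass 70% of its speed; a pose out of reach is approached as far as the arm can. A call with a gripper value outside its range is refused whole. The fingers move at their own pace and stop on an object; the grip force is fixed at half the most. Time passes only in rows, so rows that repeat a pose let the fingers close. It gives the time, the measured TCP pose, the force and the opening at its end, in the units of the state.
- bot.get_obs(): the state, without advancing time (a new reading comes with each control period).
- vision.capture(name): name is "scene" or "top"; returns the picture (400x640x3 uint8, red, green, blue); there is no depth.
- vision.camera_info(name): a dict with "mtx" (3x3 intrinsics, pixels), "distortion" ([k1, k2, p1, p2, k3] as OpenCV has them; the pictures are not rectified), "rvec" (rotation vector, rad) and "tvec" (3), from world to camera coordinates, as OpenCV has them. Camera axes: x right, y down, z forward; pixel columns grow to the right and rows downward; lengths in mm; the calibration is good to about 2 mm. A picture is of the moment at which its call begins. camera_info takes no time and is no camera call.
- order.close_job(): hands the job in, once; it reports no verdict.
The state is a dict: "time": time; "joint_positions": joint angles; "dq": joint speeds; "tau": joint torques, N m; "tool_pos": TCP position; "tcp_rot": TCP orientation; "contact_force": force on the tool from outside, world axes, zero at the start; "moment": the same for the moment, N m; "grip_width": finger opening in mm.
Only numpy, scipy, OpenCV 4.12 (cv2) and the standard library are available. Lean on these libraries where they do the work, as an engineer would, in place of code of your own. Each camera call takes 0.05 s, during which the arm holds its last target.

TASK

The jars whose caps are still loose (grip bar not in line with the jar's long side) have just been filled: screw each of those caps fully tight and stand all of those jars upright on the deck of the settling table. Leave the jars that are already tight exactly where they stand. When all the filled jars are on the deck with tight caps, press the start button fully down and let it come up again.

Things in the scene. Friction and masses are not known exactly. Their poses are not given: they have to be found in the camera images.
- jar_1: White plastic topping jar, oblong: 70 mm long (its x) by 54 mm wide (its y), body 76 mm high, about 0.6 kg, standing upright; origin at the centre of its underside, z up. Its cap sits centred on top. May be absent.
- jar_2: White plastic topping jar, oblong: 70 mm long (its x) by 54 mm wide (its y), body 76 mm high, about 0.6 kg, standing upright; origin at the centre of its underside, z up. Its cap sits centred on top. May be absent.
- jar_3: White plastic topping jar, oblong: 70 mm long (its x) by 54 mm wide (its y), body 76 mm high, about 0.6 kg, standing upright; origin at the centre of its underside, z up. Its cap sits centred on top. May be absent.
- jar_4: White plastic topping jar, oblong: 70 mm long (its x) by 54 mm wide (its y), body 76 mm high, about 0.6 kg, standing upright; origin at the centre of its underside, z up. Its cap sits centred on top. May be absent.
- jar_5: White plastic topping jar, oblong: 70 mm long (its x) by 54 mm wide (its y), body 76 mm high, about 0.6 kg, standing upright; origin at the centre of its underside, z up. Its cap sits centred on top. May be absent.
- jar_6: White plastic topping jar, oblong: 70 mm long (its x) by 54 mm wide (its y), body 76 mm high, about 0.6 kg, standing upright; origin at the centre of its underside, z up. Its cap sits centred on top. May be absent.
- cap_1 (a joint): Grey captive screw cap of jar_1, turning about the jar's z: 0 = tight (hard stop, grip bar along the jar's x), growing anticlockwise seen from above as it unscrews, to 2.7 rad. A 52 mm disc (82 to 94 mm above the jar's underside), on it a grip bar 50 mm long, 14 mm thick, 94 to 122 mm above the underside. A loose cap's bar stands 30 degrees or more off the jar's x.
- cap_2 (a joint): Grey captive screw cap of jar_2, turning about the jar's z: 0 = tight (hard stop, grip bar along the jar's x), growing anticlockwise seen from above as it unscrews, to 2.7 rad. A 52 mm disc (82 to 94 mm above the jar's underside), on it a grip bar 50 mm long, 14 mm thick, 94 to 122 mm above the underside. A loose cap's bar stands 30 degrees or more off the jar's x.
- cap_3 (a joint): Grey captive screw cap of jar_3, turning about the jar's z: 0 = tight (hard stop, grip bar along the jar's x), growing anticlockwise seen from above as it unscrews, to 2.7 rad. A 52 mm disc (82 to 94 mm above the jar's underside), on it a grip bar 50 mm long, 14 mm thick, 94 to 122 mm above the underside. A loose cap's bar stands 30 degrees or more off the jar's x.
- cap_4 (a joint): Grey captive screw cap of jar_4, turning about the jar's z: 0 = tight (hard stop, grip bar along the jar's x), growing anticlockwise seen from above as it unscrews, to 2.7 rad. A 52 mm disc (82 to 94 mm above the jar's underside), on it a grip bar 50 mm long, 14 mm thick, 94 to 122 mm above the underside. A loose cap's bar stands 30 degrees or more off the jar's x.
- cap_5 (a joint): Grey captive screw cap of jar_5, turning about the jar's z: 0 = tight (hard stop, grip bar along the jar's x), growing anticlockwise seen from above as it unscrews, to 2.7 rad. A 52 mm disc (82 to 94 mm above the jar's underside), on it a grip bar 50 mm long, 14 mm thick, 94 to 122 mm above the underside. A loose cap's bar stands 30 degrees or more off the jar's x.
- cap_6 (a joint): Grey captive screw cap of jar_6, turning about the jar's z: 0 = tight (hard stop, grip bar along the jar's x), growing anticlockwise seen from above as it unscrews, to 2.7 rad. A 52 mm disc (82 to 94 mm above the jar's underside), on it a grip bar 50 mm long, 14 mm thick, 94 to 122 mm above the underside. A loose cap's bar stands 30 degrees or more off the jar's x.
- shaker: Settling table fixed to the bench: low steel machine 280 mm (its x) by 270 mm (its y), with a flat deck 70 mm high, 262 x 252 mm inside a rim that stands 12 mm above the deck. A grey console 62 mm wide, 90 mm high, stands along its +y side. Origin at the centre of its underside, below the deck's centre, z up.
- deck (a point): Centre of the deck's upper surface (axes as the settling table's).
- start_top (a point): Centre of the top of the round green start button (36 mm across) on the console; it is pressed straight down.
- start (a joint): Start button: 0 = up, 0.008 m = fully down; spring, about 5 N when fully down.

How it is judged:
By the outcome, as a careful person would: the job done as asked, in the order asked, and still so for the second after the job is handed in, with the robot touching nothing.
Of jar_1, jar_2, jar_3, jar_4 only 3 to 4 are there at a start; the rules pass over those that are not, and their reading is None.
Of jar_5, jar_6 only 1 to 2 are there at a start; the rules pass over those that are not, and their reading is None.
At some moment in a run one of jar_1, jar_2, jar_3, jar_4 may be knocked a few centimetres aside while the robot is not near it.
It also fails if it takes over 210 s, if anything falls off the work surface, if the arm or the gripper's body presses on something with over 40 N, if the wrist force passes 120 N, or if a joint passes its speed limit or range.

## Working session

There is one attempt and no reset: what is moved stays moved. The work goes in short steps, Python scripts to look and compute and a tool call to move; the robot and the scene stay as the last step left them, time stands still between calls to the robot, and variables do not carry over. Pictures are saved under pics/ and viewed, and the job is handed in when it is done.

Besides the shell and the picture viewer there is one more tool, called after "Request:" as name([rows], argument=value, ...), one row to a line, values as JSON. apply_moves: Moves the arm, as the interface text tells. Its arguments: {"type":"object","properties":{"rows":{"type":"array","items":{"type":"array"}}},"required":["rows"]}

```bash
ls; mkdir -p pics
python3 - <<'E'
from plant import bot, vision, order
import cv2,json
print(bot.get_obs())
for n in ("scene","top"):
    im=vision.capture(n); cv2.imwrite(f"pics/{n}0.png",im[:,:,::-1]); print(n,vision.camera_info(n))
E
```

```text
pics
{'time': 0.0, 'joint_positions': array([ 1.15300199e+00,  3.42737904e-01,  1.52504703e+00, -1.38706612e-05,
        1.27539908e+00, -1.46029683e-01]), 'dq': array([-4.28179487e-04,  1.19262360e-03, -8.31571139e-04, -2.86581393e-03,
        3.67607503e-04, -6.75433274e-05]), 'tau': array([-3.22674678e-04, -4.31245780e+01, -2.44219530e+01,  7.17312307e-02,
        5.60596841e-02, -1.43399507e-04]), 'tool_pos': array([140.76000978, 505.36274889, 240.0265971 ]), 'tcp_rot': array([-1.57237268e+00,  2.18438618e-04, -2.71760774e-01]), 'contact_force': array([-0.37385202,  0.01352523, -0.09788277]), 'moment': array([0.02197555, 0.00739707, 0.01621671]), 'grip_width': 91.5500758633295}
scene {'mtx': array([[419.00363714,   0.        , 315.55468845],
       [  0.        , 419.00363714, 194.57194162],
       [  0.        ,   0.        ,   1.        ]]), 'distortion': array([-0.0764532,  0.       ,  0.       ,  0.       ,  0.       ]), 'rvec': array([ 1.92129668,  1.4303397 , -0.62809288]), 'tvec': array([-163.29906647, -251.4758171 , 1406.91538186])}
top {'mtx': array([[423.38725522,   0.        , 320.12487544],
       [  0.        , 423.38725522, 200.87235621],
       [  0.        ,   0.        ,   1.        ]]), 'distortion': array([-0.00241621,  0.        ,  0.        ,  0.        ,  0.        ]), 'rvec': array([ 2.13122408, -2.08233238,  0.16128162]), 'tvec': array([ 39.89886345, 518.13591229, 971.30948709])}
```

View pics/top0.png

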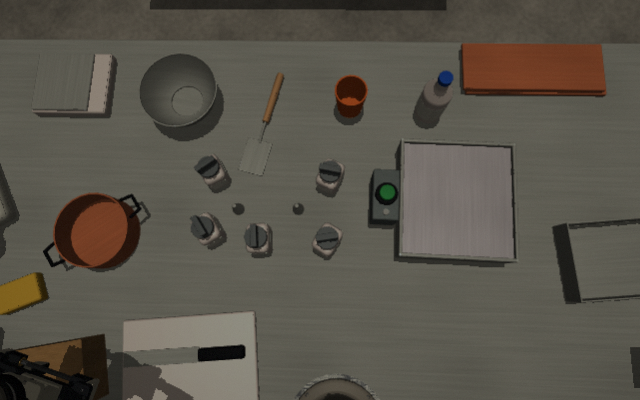

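View pics/scene0.png

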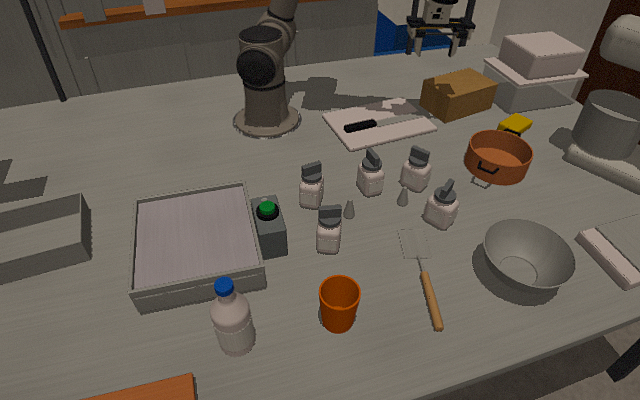

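Top view: five jars at about (210,170), (205,228), (257,238), (330,175) and (327,240), the button at (387,193) and the deck centred near (458,200). Next I'll zoom in on the caps and set up helpers.

```bash
cat > h.py <<'E'
import numpy as np, cv2
from plant import bot, vision, order
def ray(n,uv,z):
    c=vision.camera_info(n); R=cv2.Rodrigues(c['rvec'])[0]; C=-R.T@c['tvec']
    uv=np.array(uv,float).reshape(-1,1,2)
    p=cv2.undistortPoints(uv,c['mtx'],c['distortion']).reshape(-1,2)
    d=np.c_[p,np.ones(len(p))]@R
    s=(z-C[2])/d[:,2]
    return C+d*s[:,None]
def proj(n,P):
    c=vision.camera_info(n)
    return cv2.projectPoints(np.array(P,float).reshape(-1,3),c['rvec'],c['tvec'],c['mtx'],c['distortion'])[0].reshape(-1,2)
def cap(n,f):
    im=vision.capture(n)[:,:,::-1].copy(); cv2.imwrite(f,im); return im
E
python3 - <<'E'
import cv2,numpy as np
from h import *
im=cv2.imread('pics/top0.png')
c=im[145:265,180:355]
c=cv2.resize(c,None,fx=4.5,fy=4.5,interpolation=cv2.INTER_CUBIC)
c=cv2.convertScaleAbs(c,alpha=1.6)
cv2.imwrite('pics/z0.png',c)
c=im[130:270,365:525]
cv2.imwrite('pics/z1.png',cv2.convertScaleAbs(cv2.resize(c,None,fx=4,fy=4,interpolation=cv2.INTER_CUBIC),alpha=1.4))
E
```

```text
(no output)
```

View pics/z0.png

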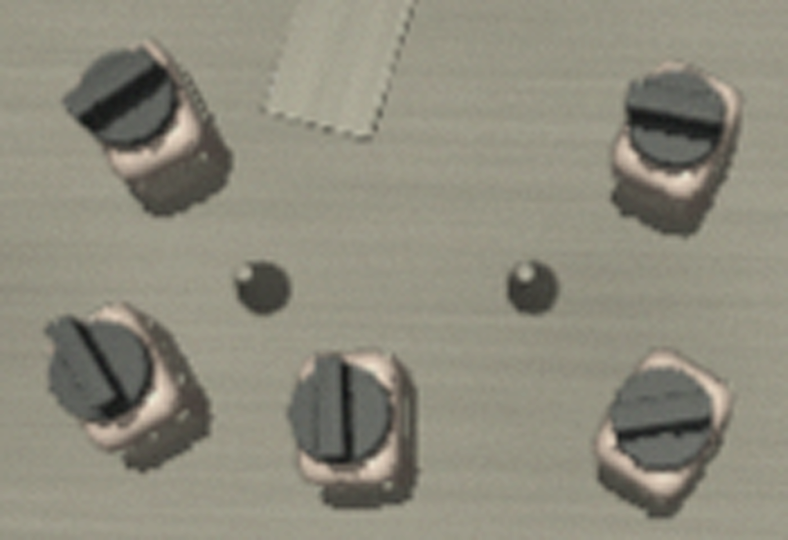

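View pics/z1.png

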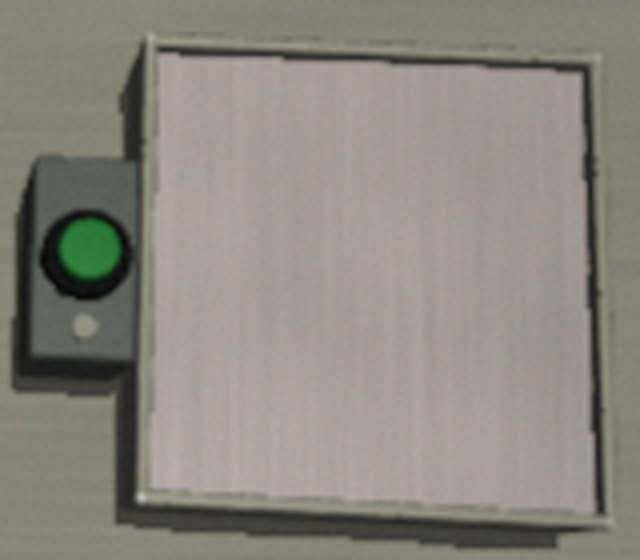

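Run:
```python
from h import *
for n in('top','scene'):
    c=vision.camera_info(n); R=cv2.Rodrigues(c['rvec'])[0]; print(n,(-R.T@c['tvec']).round())
im=cv2.imread('pics/top0.png')
tiles=[]
for (u,v) in [(212,170),(206,228),(257,238),(330,177),(327,240)]:
    t=im[v-20:v+20,u-20:u+20]; t=cv2.resize(t,(260,260),interpolation=cv2.INTER_CUBIC); tiles.append(cv2.convertScaleAbs(t,alpha=1.7))
tiles.append(np.zeros_like(tiles[0]))
cv2.imwrite('pics/z2.png',np.vstack([np.hstack(tiles[:3]),np.hstack(tiles[3:])]))
im=cv2.imread('pics/scene0.png')
cv2.imwrite('pics/z3.png',cv2.convertScaleAbs(cv2.resize(im[140:260,290:470],None,fx=4.4,fy=4.4,interpolation=cv2.INTER_CUBIC),alpha=1.4))
for name,uv,z in [('A',(208,165),122),('B',(200,225),122),('C',(255,236),122),('D',(330,170),122),('E',(326,236),122),('btn',(387,193),95)]:
    print(name,ray('top',uv,z).round())
# deck rim corners
zz=lambda x,y:(365+x/4,130+y/4)
print(ray('top',[zz(152,40),zz(598,58),zz(608,522),zz(142,497)],82).round())
```

```text
top [ 327.   14. 1052.]
scene [1206. -197.  760.]
A [[582. 309. 122.]]
B [[443. 316. 122.]]
C [[421. 191. 122.]]
D [[575.  29. 122.]]
E [[425.  34. 122.]]
btn [[ 530. -103.   95.]]
[[ 663. -143.   82.]
 [ 655. -404.   82.]
 [ 384. -394.   82.]
 [ 392. -135.   82.]]
```

View pics/z2.png

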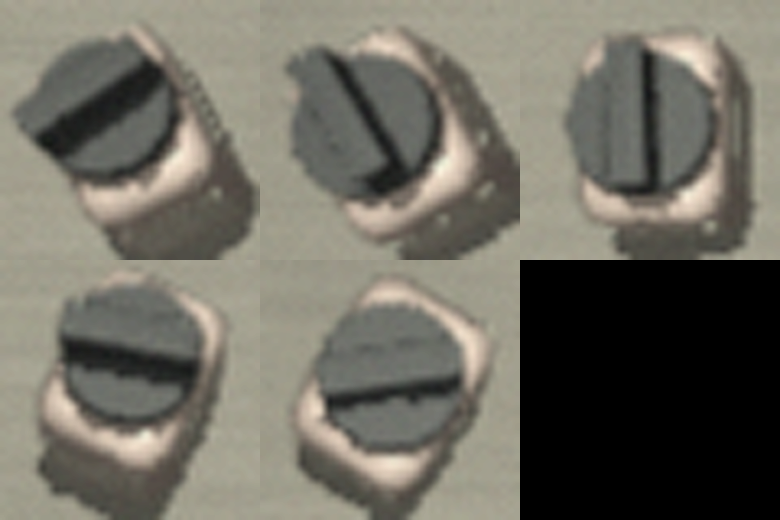

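View pics/z3.png

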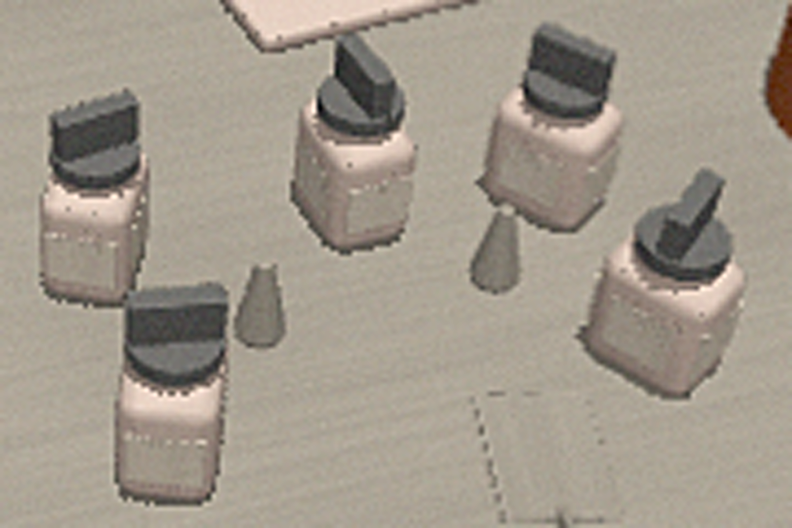

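```bash
cat >> h.py <<'E'
def capmask(im):
    b,g,r=[im[:,:,i].astype(int) for i in range(3)]
    V=im.max(2)
    return ((b-r>=-2)&(V<85)).astype(np.uint8)*255
def upcaps(im,cs,f,s=10,h=20):
    T=[]
    for (u,v) in cs:
        t=im[v-h:v+h,u-h:u+h]; t=cv2.resize(t,None,fx=s*20/h*.65,fy=s*20/h*.65,interpolation=cv2.INTER_NEAREST); T.append(cv2.convertScaleAbs(t,alpha=1.7))
    while len(T)%3: T.append(np.zeros_like(T[0]))
    cv2.imwrite(f,np.vstack([np.hstack(T[i:i+3]) for i in range(0,len(T),3)]))
E
python3 - <<'E'
from h import *
im=cv2.imread('pics/top0.png')
for uv in [(205,175),(215,180),(330,170),(326,240),(326,232),(330,178)]: print(uv,im[uv[1],uv[0]])
m=capmask(im)
cs=[(212,170),(206,228),(257,238),(330,177),(327,240)]
upcaps(cv2.cvtColor(m,cv2.COLOR_GRAY2BGR),cs,'pics/z4.png')
im=cv2.imread('pics/scene0.png')
m=capmask(im)
upcaps(im,[(441,205),(312,185),(330,230)],'pics/z5.png',h=26)
upcaps(cv2.cvtColor(m,cv2.COLOR_GRAY2BGR),[(441,205),(312,185),(330,230)],'pics/z6.png',h=26)
a=cv2.imread('pics/z5.png');b=cv2.imread('pics/z6.png');cv2.imwrite('pics/z7.png',np.vstack([a,b]))
E
```

```text
(205, 175) [61 63 62]
(215, 180) [80 89 98]
(330, 170) [46 48 48]
(326, 240) [23 24 23]
(326, 232) [63 67 65]
(330, 178) [62 67 65]
```

View pics/z4.png

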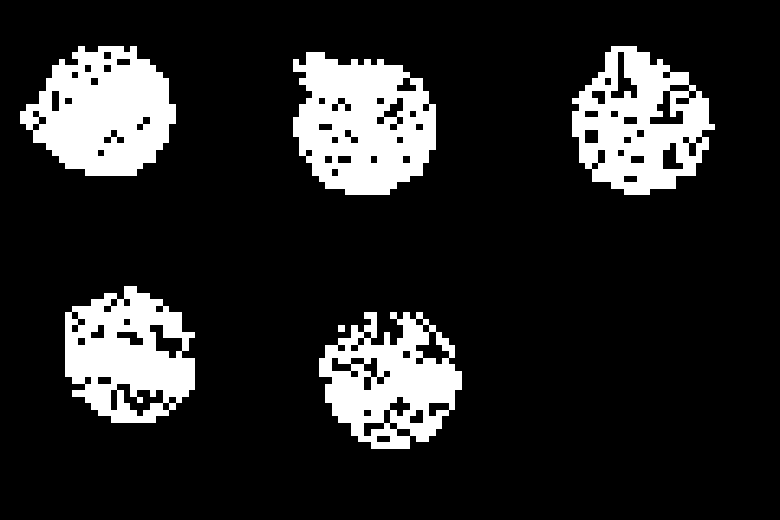

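View pics/z7.png

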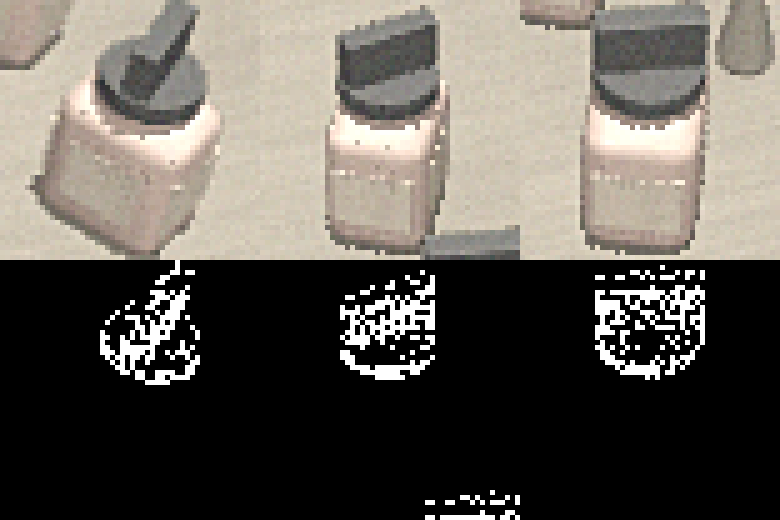

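```bash
cat >> h.py <<'E'
from scipy.optimize import least_squares
def measure(im,u0,v0,h=18,zb=0):
    """cap centre (world), bar angle in deg (mod 180), top cam; zb = height of jar underside"""
    H,W=im.shape[:2]
    roi=np.zeros((H,W),np.uint8); cv2.circle(roi,(int(u0),int(v0)),h,255,-1)
    m=capmask(im)&roi
    m=cv2.morphologyEx(m,cv2.MORPH_CLOSE,np.ones((3,3),np.uint8))
    c=max(cv2.findContours(m,cv2.RETR_EXTERNAL,cv2.CHAIN_APPROX_NONE)[0],key=cv2.contourArea)
    w=ray('top',c.reshape(-1,2),88+zb)[:,:2]
    C=np.array([327,14.]); ctr=w.mean(0)
    for _ in range(3):
        d=C-ctr; d/=np.linalg.norm(d)
        r=w-ctr; sel=(r@d)>0.1*np.linalg.norm(r,axis=1)
        s=least_squares(lambda p:np.hypot(*(w[sel]-p).T)-25.5,ctr,loss='soft_l1'); ctr=s.x
    V=im.max(2); dk=((V<42)&(roi>0)&(cv2.drawContours(np.zeros((H,W),np.uint8),[c],-1,255,-1)>0))
    dk=cv2.erode(cv2.drawContours(np.zeros((H,W),np.uint8),[c],-1,255,-1),np.ones((3,3),np.uint8))*(V<42)
    n,lab,st,_=cv2.connectedComponentsWithStats((dk>0).astype(np.uint8))
    k=1+np.argmax(st[1:,4]); ys,xs=np.where(lab==k)
    P=ray('top',np.c_[xs,ys],108+zb)[:,:2].astype(np.float32)
    vx,vy,_,_=cv2.fitLine(P,cv2.DIST_HUBER,0,.01,.01).ravel()
    return ctr, np.degrees(np.arctan2(vy,vx))%180, len(xs), P.mean(0)
E
python3 - <<'E'
from h import *
im=cv2.imread('pics/top0.png')
for n,uv in zip('ABCDE',[(208,167),(203,226),(257,237),(330,172),(326,239)]):
    c,a,k,p=measure(im,*uv); print(n,c.round(1),a.round(1),k,p.round(1))
    # white body edge: pinkish
    u,v=[int(t) for t in uv]
    roi=np.zeros(im.shape[:2],np.uint8); cv2.circle(roi,(u+3,v+3),24,255,-1)
    b,g,r=[im[:,:,i].astype(int) for i in range(3)]
    w=((r-b>12)&(r-g>5)&(r>95)&(roi>0)).astype(np.uint8)
    ys,xs=np.where(w>0)
    Q=ray('top',np.c_[xs,ys],40)[:,:2]-c
    print('  px',len(xs))
    # extents along candidate yaw: min area of near side
    for yaw in range(0,180,10):
        e=np.array([np.cos(np.radians(yaw)),np.sin(np.radians(yaw))])
        pr=Q@e; print(f"{yaw}:{np.percentile(pr,1):.0f}/{np.percentile(pr,99):.0f}",end=' ')
    print()
E
```

```text
A [588.6 320.9] 124.6 101 [581.8 314.6]
  px 97
0:-28/44 10:-26/44 20:-24/43 30:-23/40 40:-24/36 50:-24/31 60:-26/25 70:-26/18 80:-26/14 90:-26/18 100:-24/22 110:-22/25 120:-21/27 130:-27/30 140:-32/31 150:-36/31 160:-40/31 170:-43/30 
B [443.6 324.3] 30.5 58 [439.3 314. ]
  px 116
0:-33/40 10:-32/41 20:-29/42 30:-26/40 40:-27/38 50:-28/36 60:-28/32 70:-28/27 80:-27/22 90:-27/18 100:-25/22 110:-23/25 120:-21/28 130:-23/30 140:-28/32 150:-32/33 160:-36/34 170:-38/34 
C [424.3 199.9] 179.9 39 [420.3 190.6]
  px 121
0:-31/37 10:-32/37 20:-32/39 30:-33/41 40:-33/41 50:-32/40 60:-30/39 70:-28/36 80:-26/32 90:-23/28 100:-24/28 110:-28/31 120:-32/33 130:-34/35 140:-36/36 150:-38/35 160:-38/34 170:-38/33 
D [583.3  29.6] 79.1 75 [573.4  30.2]
  px 108
0:-29/42 10:-30/42 20:-29/42 30:-28/40 40:-27/37 50:-25/33 60:-23/29 70:-24/28 80:-28/30 90:-32/32 100:-35/33 110:-37/33 120:-39/33 130:-40/32 140:-39/30 150:-39/28 160:-39/28 170:-41/29 
E [427.5  33.9] 99.5 43 [417.6  30.8]
  px 152
0:-36/37 10:-36/37 20:-35/36 30:-33/34 40:-30/31 50:-27/28 60:-25/25 70:-28/27 80:-31/30 90:-34/33 100:-36/34 110:-37/35 120:-38/35 130:-37/35 140:-36/33 150:-34/32 160:-35/34 170:-37/35
```

```bash
cat >> h.py <<'E'
from scipy.spatial.transform import Rotation
def goto(x,y,z,yaw_deg):
    o=bot.get_obs(); R=Rotation.from_euler('xyz',o['tcp_rot']).as_matrix()
    s=R.T@(np.array([x,y,z])-o['tool_pos'])/10
    yaw=np.degrees(np.arctan2(R[1,0],R[0,0]))
    t=(yaw-yaw_deg+180)%360-180
    print('t',o['time'],'pos',o['tool_pos'].round(1),'yaw',yaw.round(1),'q6',o['joint_positions'][5].round(2),'F',o['contact_force'].round(1),'g',round(o['grip_width'],1))
    print('-> shift cm',s.round(2),'turn',np.radians(t).round(3))
E
python3 - <<'E'
from h import *
print(proj('scene',[[588.6,320.9,94],[583.3,29.6,94],[427.5,33.9,94]]))
goto(588,321,210,-55.4)
E
```

```text
[[446.7443555  193.27799465]
 [330.76484325 216.47248071]
 [312.81016332 173.71891576]]
t 0.1 pos [140.8 505.4 240.1] yaw -15.6 q6 -0.15 F [-0.1 -0.1  0.6] g 91.9
-> shift cm [48.03  3.01 -5.76] turn 0.695
```

Request:
apply_moves([
  [[6,0,-0.7],0.1,9],
  [[12,0.7,-1.4],0.25,7],
  [[18,1,-2.2],0.4,5],
  [[24,1.5,-2.9],0.55,4],
  [[30,2,-3.6],0.695,4],
])

```text
time: 0.72
tool_pos: [421.7, 389.1, 219.6]
tcp_rot: [-1.572, -0.001, -0.972]
contact_force: [-0.3, 1.5, 0.9]
grip_width: 54.1
```

```bash
python3 -c "
from h import *
goto(588,321,180,-55.4)"
```

```text
t 0.725 pos [421.7 389.1 219.6] yaw -55.7 q6 0.01 F [-0.3  1.5  0.9] g 54.1
-> shift cm [15.    3.96  9.9 ] turn -0.005
```

Request:
apply_moves([
  [[5,1,3.3],0,4],
  [[10,2,6.6],0,4],
  [[15,3.9,9.9],0,4],
  [[15,3.9,9.9],0,4],
])

```text
time: 1.23
tool_pos: [590.4, 317.7, 176.7]
tcp_rot: [-1.577, -0.0, -0.977]
contact_force: [-1.2, 0.8, 0.1]
grip_width: 39.9
```

Run:
```python
from h import *
im=cap('top','pics/t1.png'); s=cap('scene','pics/s1.png')
upcaps(im,[(208,167),(330,172),(326,239)],'pics/z8.png',h=26); upcaps(s,[(441,195),(312,185),(330,230)],'pics/z9.png',h=26)
cv2.imwrite('pics/za.png',np.vstack([cv2.imread('pics/z8.png'),cv2.imread('pics/z9.png')]))
goto(588,321,113,-55.4)
```

```text
t 1.325 pos [587.9 320.5 179.3] yaw -55.7 q6 -0.21 F [-0.5  0.2 -0.3] g 40.2
-> shift cm [-0.03  6.63  0.07] turn -0.006
```

View pics/za.png

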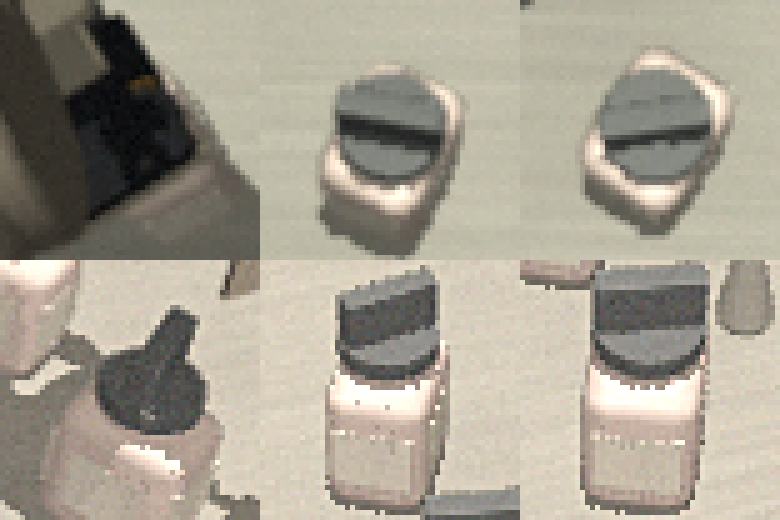

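Run:
```python
import cv2
s=cv2.imread('pics/s1.png')[100:250,350:530]; cv2.imwrite('pics/zb.png',cv2.convertScaleAbs(cv2.resize(s,None,fx=4,fy=4,interpolation=cv2.INTER_CUBIC),alpha=1.6))
```

```text
(no output)
```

View pics/zb.png

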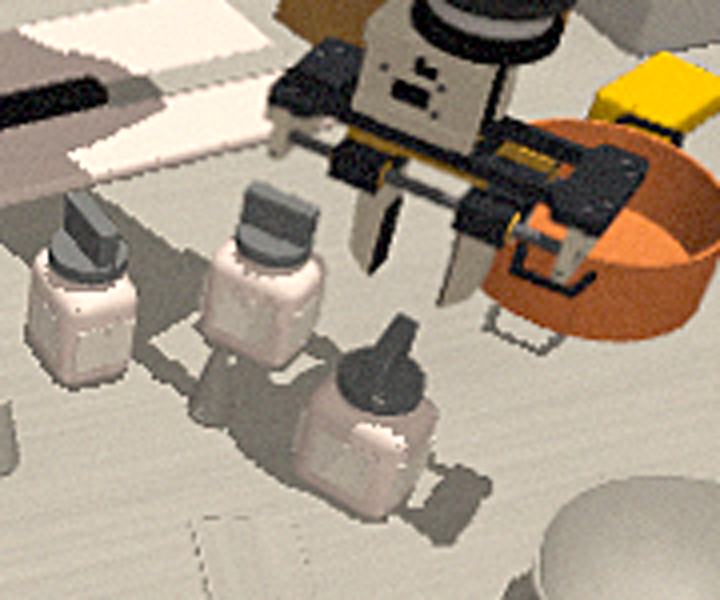

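The fingers straddle jar A's bar: finger tips near (375,270) and (445,300), bar top at (405,320). I'll descend and close.

Request:
apply_moves([
  [[0,3,0],0,4],
  [[0,5.5,0],0,4],
  [[0,6.6,0],0,4],
  [[0,6.6,0],0,0],
  [[0,6.6,0],0,0],
])

```text
time: 1.95
tool_pos: [588.0, 320.9, 114.8]
tcp_rot: [-1.572, -0.0, -0.972]
contact_force: [-0.3, -0.6, 0.0]
grip_width: 24.4
```

Request:
apply_moves([
  [[0,0,0],0,0],
  [[0,0,0],0,0],
  [[0,0,0],0,0],
])

```text
time: 2.33
tool_pos: [588.1, 321.1, 115.7]
tcp_rot: [-1.572, -0.0, -0.972]
contact_force: [-3.1, 0.3, 3.7]
grip_width: 13.6
```

```bash
python3 -c "
from h import *
goto(588,321,113,-152)
print(bot.get_obs()['moment'])"
```

```text
t 2.325 pos [588.1 321.1 115.7] yaw -55.7 q6 -0.21 F [-3.1  0.3  3.7] g 13.6
-> shift cm [ 0.    0.27 -0.01] turn 1.68
[-0.09740826  0.36687117 -0.04669219]
```

Request:
apply_moves([
  [[0,0,0],0.15,0],
  [[0,0,0],0.3,0],
  [[0,0,0],0.45,0],
  [[0,0,0],0.6,0],
  [[0,0,0],0.75,0],
])

```text
time: 2.95
tool_pos: [589.0, 321.2, 115.7]
tcp_rot: [-1.569, 0.0, -1.727]
contact_force: [2.9, 0.7, -0.0]
grip_width: 14.1
```

Run:
```python
from h import *
im=cap('top','pics/t2.png'); s=cap('scene','pics/s2.png')
a=im[120:220,150:270];b=s[150:250,380:500]
cv2.imwrite('pics/zc.png',cv2.convertScaleAbs(cv2.resize(np.hstack([a,b]),None,fx=3.3,fy=3.3,interpolation=cv2.INTER_CUBIC),alpha=1.6))
goto(588,321,113,-152)
print(bot.get_obs()['moment'])
```

```text
t 3.05 pos [588.8 321.1 115.7] yaw -98.8 q6 0.54 F [ 1.9  0.  -1.3] g 14.1
-> shift cm [ 0.02  0.27 -0.07] turn 0.929
[-0.10949019 -0.31700194 -0.05690234]
```

View pics/zc.png

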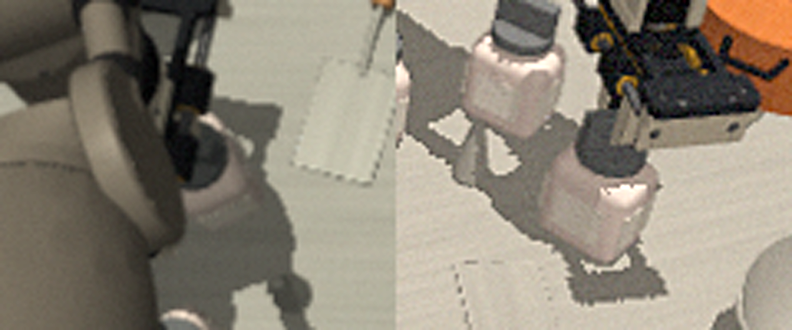

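Request:
apply_moves([
  [[0,0,0],0.15,0],
  [[0,0,0],0.3,0],
  [[0,0,0],0.45,0],
  [[0,0,0],0.6,0],
  [[0,0,0],0.7,0],
])

```text
time: 3.68
tool_pos: [589.5, 320.5, 115.7]
tcp_rot: [-1.569, 0.001, -2.424]
contact_force: [2.0, -1.3, -0.7]
grip_width: 13.8
```

```bash
python3 -c "
from h import *
goto(588,321,113,-152)
print(bot.get_obs()['moment'])"
```

```text
t 3.675 pos [589.5 320.5 115.7] yaw -138.9 q6 1.24 F [ 2.  -1.3 -0.7] g 13.8
-> shift cm [ 0.08  0.27 -0.13] turn 0.229
[-0.55121674 -0.4444363   0.03374332]
```

Request:
apply_moves([
  [[0,0,0],0.06,0],
  [[0,0,0],0.12,0],
  [[0,0,0],0.18,0],
  [[0,0,0],0.18,0],
])

```text
time: 4.18
tool_pos: [589.8, 320.2, 115.7]
tcp_rot: [-1.568, 0.001, -2.601]
contact_force: [1.3, -1.5, -1.1]
grip_width: 14.0
```

```bash
python3 -c "
from h import *
goto(588,321,113,-152)
print(bot.get_obs()['moment'])"
```

```text
t 4.175 pos [589.8 320.2 115.7] yaw -149.0 q6 1.42 F [ 1.3 -1.5 -1.1] g 14.0
-> shift cm [ 0.11  0.27 -0.16] turn 0.052
[-0.35472367 -0.0895777  -0.00926029]
```

Request:
apply_moves([
  [[0,0,0],0.05,0],
  [[0,0,0],0.1,0],
  [[0,0,0],0.15,0],
  [[0,0,0],0.2,0],
])

```text
time: 4.68
tool_pos: [589.6, 320.1, 115.7]
tcp_rot: [-1.569, 0.001, -2.799]
contact_force: [-0.4, -0.4, -0.6]
grip_width: 13.9
```

Run:
```python
from h import *
goto(588,321,113,-152)
print(bot.get_obs()['moment'])
im=cap('top','pics/t3.png'); s=cap('scene','pics/s3.png')
a=im[120:220,150:270];b=s[150:250,380:500]
cv2.imwrite('pics/zc2.png',cv2.convertScaleAbs(cv2.resize(np.hstack([a,b]),None,fx=3.3,fy=3.3,interpolation=cv2.INTER_CUBIC),alpha=1.6))
```

```text
t 4.675 pos [589.6 320.1 115.7] yaw -160.4 q6 1.61 F [-0.4 -0.4 -0.6] g 13.9
-> shift cm [ 0.12  0.27 -0.14] turn -0.146
[-0.27980799  0.113868    0.02253354]
```

View pics/zc2.png

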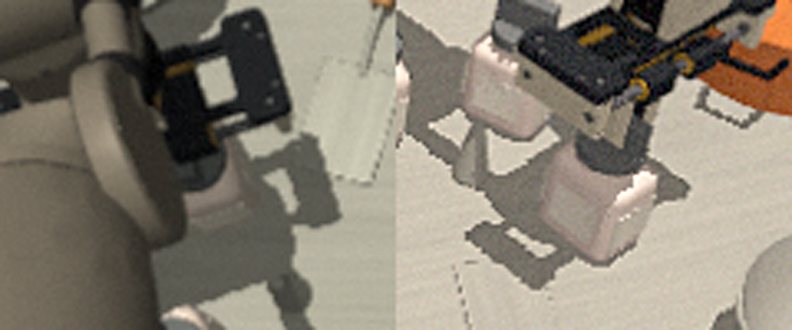

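Request:
apply_moves([
  [[0,0,0],0.1,0],
  [[0,0,0],0.2,0],
  [[0,0,0],0.3,0],
  [[0,0,0],0.3,0],
])

```text
time: 5.28
tool_pos: [589.4, 320.1, 115.7]
tcp_rot: [-1.569, 0.002, -3.095]
contact_force: [-0.3, -0.9, -1.0]
grip_width: 13.8
```

Run:
```python
from h import *
goto(588,321,113,-152)
print(bot.get_obs()['moment'])
im=cap('top','pics/t4.png'); s=cap('scene','pics/s4.png')
a=im[120:220,150:270];b=s[150:250,380:500]
cv2.imwrite('pics/zc3.png',cv2.convertScaleAbs(cv2.resize(np.hstack([a,b]),None,fx=3.3,fy=3.3,interpolation=cv2.INTER_CUBIC),alpha=1.6))
```

```text
t 5.275 pos [589.4 320.1 115.7] yaw -177.3 q6 1.91 F [-0.3 -0.9 -1. ] g 13.8
-> shift cm [ 0.14  0.27 -0.1 ] turn -0.442
[-0.23035186  0.25284212 -0.04160674]
```

View pics/zc3.png

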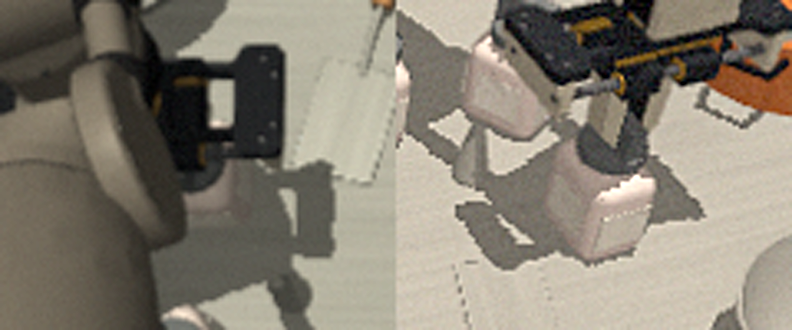

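Request:
apply_moves([
  [[0,-3,0],0,0],
  [[0,-7,0],0,0],
  [[0,-11,0],0,0],
  [[0,-15.5,0],0,0],
  [[0,-15.5,0],0,0],
])

```text
time: 6.0
tool_pos: [590.3, 321.1, 273.6]
tcp_rot: [-1.572, 0.008, -3.093]
contact_force: [0.6, 0.6, -7.7]
grip_width: 13.8
```

Run:
```python
from h import *
goto(590,-320,270,180)
print(bot.get_obs()['moment'])
im=cap('top','pics/t5.png'); s=cap('scene','pics/s5.png')
cv2.imwrite('pics/zd.png',np.hstack([cv2.resize(cv2.convertScaleAbs(s[50:250,350:550],alpha=1.5),None,fx=2,fy=2),cv2.resize(im[100:300,150:350],None,fx=2,fy=2)]))
```

```text
t 6.0 pos [590.3 321.1 273.6] yaw -177.2 q6 1.91 F [ 0.6  0.6 -7.7] g 13.8
-> shift cm [ 3.15  0.28 64.03] turn 0.049
[ 0.03991915 -0.02624699 -0.00336522]
```

View pics/zd.png

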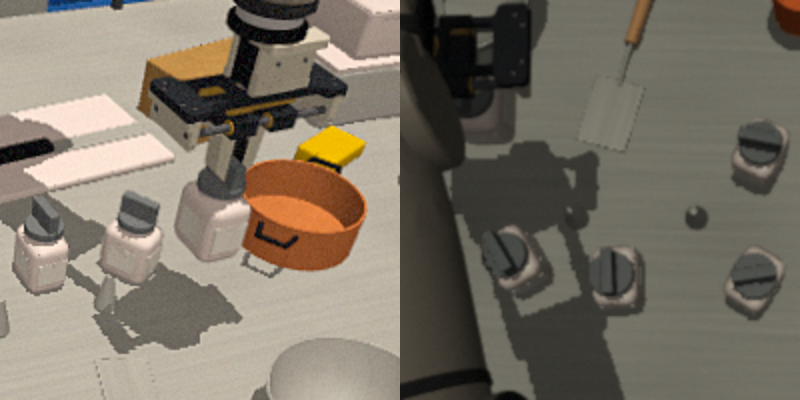

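The jar hangs upright in the gripper and the other jars haven't moved. Carrying it over.

Request:
apply_moves([
  [[0.2,0,5],0,0],
  [[0.4,0,10],0,0],
  [[0.6,0,15],0,0],
  [[0.8,0,20],0,0],
  [[1,0,25],0,0],
])

```text
time: 6.72
tool_pos: [588.9, 68.4, 265.3]
tcp_rot: [-1.569, -0.008, -3.093]
contact_force: [0.2, -0.1, -6.7]
grip_width: 13.5
```

Request:
apply_moves([
  [[0.2,0,5],0,0],
  [[0.4,0,10],0,0],
  [[0.6,0,15],0,0],
  [[0.8,0,20],0,0],
  [[1,0,25],0,0],
])

```text
time: 7.35
tool_pos: [589.8, -182.8, 262.2]
tcp_rot: [-1.572, -0.013, -3.092]
contact_force: [1.3, -0.0, -6.2]
grip_width: 13.9
```

Run:
```python
from h import *
goto(590,-320,270,178.3)
```

```text
t 7.35 pos [ 589.8 -182.8  262.2] yaw -177.1 q6 1.1 F [ 1.3 -0.  -6.2] g 13.9
-> shift cm [ 0.67 -0.78 13.71] turn 0.079
```

Request:
apply_moves([
  [[0.2,0,5],0.04,0],
  [[0.4,0,10],0.08,0],
  [[0.7,0,13.7],0.08,0],
  [[0.7,0,13.7],0.08,0],
])

```text
time: 7.85
tool_pos: [587.8, -322.7, 257.4]
tcp_rot: [-1.573, -0.019, 3.108]
contact_force: [-0.5, -0.5, -6.5]
grip_width: 13.9
```

Run:
```python
from h import *
goto(590,-320,188,178.3)
im=cap('top','pics/t6.png'); s=cap('scene','pics/s6.png')
cv2.imwrite('pics/ze.png',np.hstack([cv2.resize(cv2.convertScaleAbs(s[130:330,100:300],alpha=1.5),None,fx=2,fy=2),cv2.resize(im[100:300,350:550],None,fx=2,fy=2)]))
```

```text
t 7.85 pos [ 587.8 -322.7  257.4] yaw 178.1 q6 0.99 F [-0.5 -0.5 -6.5] g 13.9
-> shift cm [-0.34  6.94 -0.26] turn -0.004
```

View pics/ze.png

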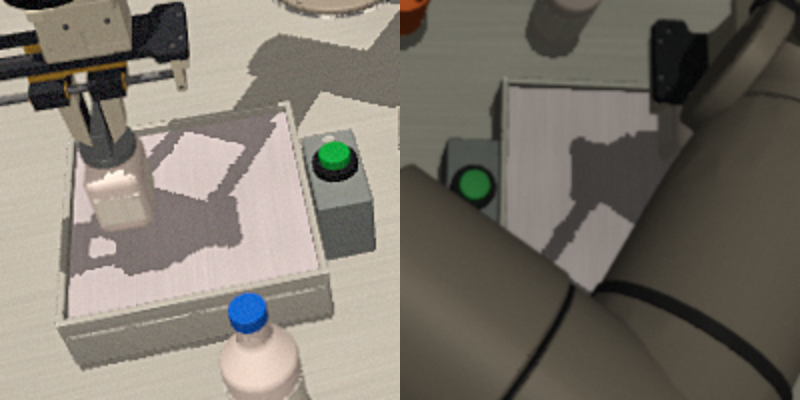

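Request:
apply_moves([
  [[-0.3,2.5,-0.2],0,0],
  [[-0.3,5,-0.2],0,0],
  [[-0.3,6.5,-0.2],0,0],
  [[-0.3,6.8,-0.2],0,0],
  [[-0.3,7,-0.2],0,0],
])

```text
time: 8.57
tool_pos: [591.0, -317.2, 189.4]
tcp_rot: [-1.574, -0.017, 3.112]
contact_force: [0.8, -0.4, -6.2]
grip_width: 14.1
```

```bash
python3 -c "
from h import *
goto(590,-320,186,178.3)"
```

```text
t 8.575 pos [ 591.  -317.2  189.4] yaw 178.3 q6 1.0 F [ 0.8 -0.4 -6.2] g 14.1
-> shift cm [0.08 0.34 0.29] turn -0.0
```

Request:
apply_moves([
  [[0,0.15,0],0,0],
  [[0,0.3,0],0,0],
  [[0,0.45,0],0,0],
  [[0,0.45,0],0,0],
])

```text
time: 9.07
tool_pos: [591.0, -317.5, 186.3]
tcp_rot: [-1.573, -0.015, 3.112]
contact_force: [-2.8, -0.2, 2.0]
grip_width: 13.6
```

Request:
apply_moves([
  [[0,0,0],0,1.8],
  [[0,0,0],0,2.5],
  [[0,0,0],0,3.5],
  [[0,0,0],0,4],
  [[0,0,0],0,4],
])

```text
time: 9.7
tool_pos: [591.1, -317.4, 186.2]
tcp_rot: [-1.573, -0.015, 3.112]
contact_force: [0.5, 0.1, 0.5]
grip_width: 40.1
```

Request:
apply_moves([
  [[0,-2,0],0,4],
  [[0,-5,0],0,4],
  [[0,-8,0],0,4],
  [[0,-8,0],0,4],
])

```text
time: 10.2
tool_pos: [593.2, -318.2, 269.1]
tcp_rot: [-1.57, -0.011, 3.112]
contact_force: [0.1, 0.3, 0.4]
grip_width: 39.7
```

Run:
```python
from h import *
goto(583.3,29.6,250,-101)
im=cap('top','pics/t7.png'); s=cap('scene','pics/s7.png')
cv2.imwrite('pics/zf.png',np.hstack([cv2.resize(cv2.convertScaleAbs(s[130:330,100:300],alpha=1.5),None,fx=2,fy=2),cv2.resize(im[100:300,200:400],None,fx=2,fy=2)]))
for n,uv in zip('BCDE',[(203,226),(257,237),(330,172),(326,239)]):
    try:
        c,a,k,p=measure(im,*uv); print(n,c.round(1),a.round(1),k)
    except Exception as e: print(n,e)
```

```text
t 10.2 pos [ 593.2 -318.2  269.1] yaw 178.3 q6 1.0 F [0.1 0.3 0.4] g 39.7
-> shift cm [  2.01   1.89 -34.73] turn -1.409
B [443.8 324.3] 30.2 46
C [424.1 199.9] 5.4 34
D [583.4  29.7] 79.4 71
E max() iterable argument is empty
```

View pics/zf.png

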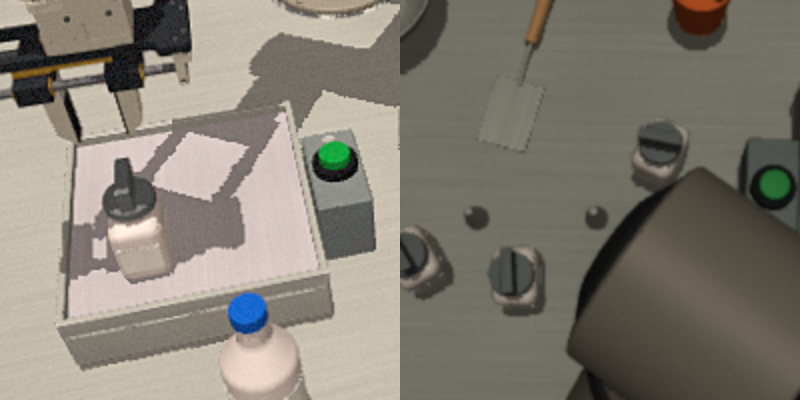

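Request:
apply_moves([
  [[0.3,0.2,-5],-0.18,4],
  [[0.6,0.4,-10],-0.36,4],
  [[0.9,0.6,-15],-0.54,4],
  [[1.1,0.8,-20],-0.72,4],
  [[1.4,1,-25],-0.9,4],
])

```text
time: 10.92
tool_pos: [584.5, -65.4, 254.5]
tcp_rot: [-1.587, -0.009, -2.266]
contact_force: [-0.4, 0.1, -0.1]
grip_width: 39.7
```

```bash
python3 -c "
from h import *
goto(583.4,29.7,190,-101)"
```

```text
t 10.925 pos [584.5 -65.4 254.5] yaw -129.8 q6 0.45 F [-0.4  0.1 -0.1] g 39.7
-> shift cm [-7.29  6.48 -6.07] turn -0.503
```

Request:
apply_moves([
  [[-3.6,1,-3],-0.17,4],
  [[-7.3,3,-6.1],-0.34,4],
  [[-7.3,6.5,-6.1],-0.5,4],
  [[-7.3,6.5,-6.1],-0.5,4],
])

```text
time: 11.42
tool_pos: [580.8, 30.7, 186.1]
tcp_rot: [-1.598, -0.001, -1.766]
contact_force: [-0.1, -0.9, 0.8]
grip_width: 40.1
```

Run:
```python
from h import *
s=cap('scene','pics/s8.png')
cv2.imwrite('pics/zg.png',cv2.resize(cv2.convertScaleAbs(s[110:260,250:450],alpha=1.5),None,fx=3,fy=3))
goto(583.4,29.7,115,-101)
```

```text
t 11.475 pos [582.2  30.  188.3] yaw -101.4 q6 0.12 F [ 1.1  0.2 -0.1] g 39.9
-> shift cm [-0.    7.32  0.3 ] turn -0.006
```

View pics/zg.png

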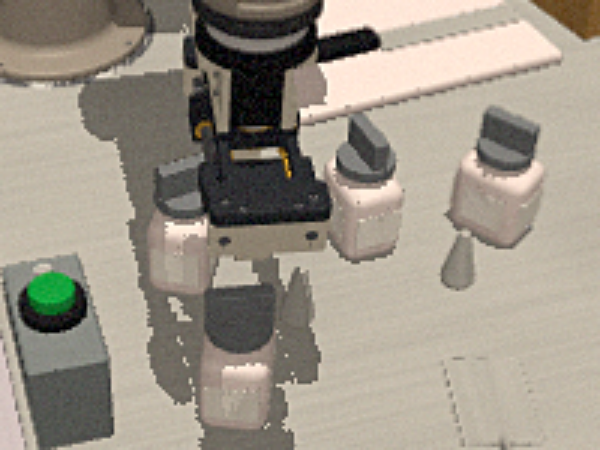

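Request:
apply_moves([
  [[0,3,0.3],0,4],
  [[0,6,0.2],0,4],
  [[0,7.3,0.2],0,4],
  [[0,7.3,0.2],0,4],
])

```text
time: 11.98
tool_pos: [582.7, 29.3, 115.5]
tcp_rot: [-1.594, -0.001, -1.771]
contact_force: [-0.7, -0.7, -0.0]
grip_width: 39.9
```

```bash
python3 -c "
from h import *
print(bot.get_obs()['tcp_rot'])
goto(583.4,29.7,114,-101)"
```

```text
[-1.59416511e+00 -8.84787895e-04 -1.77109195e+00]
t 11.975 pos [582.7  29.3 115.5] yaw -101.5 q6 0.12 F [-0.7 -0.7 -0. ] g 39.9
-> shift cm [-0.05  0.15  0.07] turn -0.008
```

Request:
apply_moves([
  [[0,0,0],0,1],
  [[0,0,0],0,0],
  [[0,0,0],0,0],
  [[0,0,0],0,0],
  [[0,0,0],0,0],
])

```text
time: 12.6
tool_pos: [583.2, 29.3, 116.2]
tcp_rot: [-1.593, -0.001, -1.771]
contact_force: [0.9, -0.1, 4.1]
grip_width: 13.7
```

Request:
apply_moves([
  [[0,0,0],0.15,0],
  [[0,0,0],0.3,0],
  [[0,0,0],0.45,0],
  [[0,0,0],0.6,0],
  [[0,0,0],0.75,0],
])

```text
time: 13.22
tool_pos: [583.5, 29.3, 116.2]
tcp_rot: [-1.586, -0.015, -2.526]
contact_force: [1.1, -0.7, 1.2]
grip_width: 13.6
```

Request:
apply_moves([
  [[0,0,0],0.15,0],
  [[0,0,0],0.3,0],
  [[0,0,0],0.45,0],
  [[0,0,0],0.6,0],
  [[0,0,0],0.7,0],
])

```text
time: 13.85
tool_pos: [583.7, 29.5, 116.2]
tcp_rot: [-1.573, -0.02, 3.053]
contact_force: [1.4, -0.4, 0.5]
grip_width: 13.8
```

Run:
```python
from h import *
print(bot.get_obs()['tcp_rot'])
s=cap('scene','pics/s9.png')
cv2.imwrite('pics/zh.png',cv2.resize(cv2.convertScaleAbs(s[160:260,280:400],alpha=1.5),None,fx=4,fy=4))
goto(583.4,29.7,115,155)
```

```text
[-1.57288682 -0.02043666  3.05331086]
t 13.9 pos [583.8  29.5 116.2] yaw 174.7 q6 1.58 F [-0.  -0.4  0.9] g 13.8
-> shift cm [ 0.04  0.13 -0.02] turn 0.345
```

View pics/zh.png

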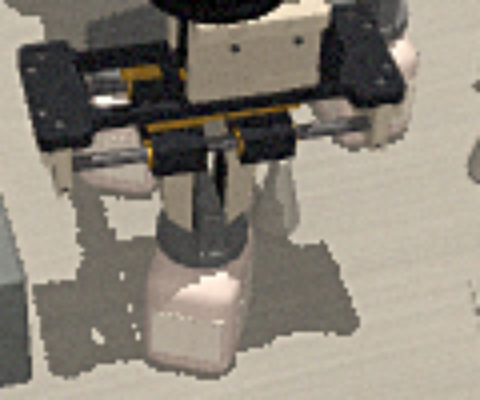

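Request:
apply_moves([
  [[0,0,0],0.14,0],
  [[0,0,0],0.28,0],
  [[0,0,0],0.42,0],
  [[0,0,0],0.56,0],
  [[0,0,0],0.7,0],
])

```text
time: 14.52
tool_pos: [584.1, 30.2, 116.3]
tcp_rot: [-1.561, -0.017, 2.347]
contact_force: [1.9, 3.5, 1.0]
grip_width: 14.0
```

Run:
```python
from h import *
print(bot.get_obs()['tcp_rot'])
s=cap('scene','pics/s10.png')
cv2.imwrite('pics/zi.png',cv2.resize(cv2.convertScaleAbs(s[160:260,280:400],alpha=1.5),None,fx=4,fy=4))
goto(583.4,29.7,115,155)
```

```text
[-1.56070752 -0.01704764  2.34695533]
t 14.575 pos [584.1  30.2 116.3] yaw 134.2 q6 2.29 F [0.4 2.3 1.5] g 13.6
-> shift cm [0.02 0.13 0.08] turn -0.364
```

View pics/zi.png

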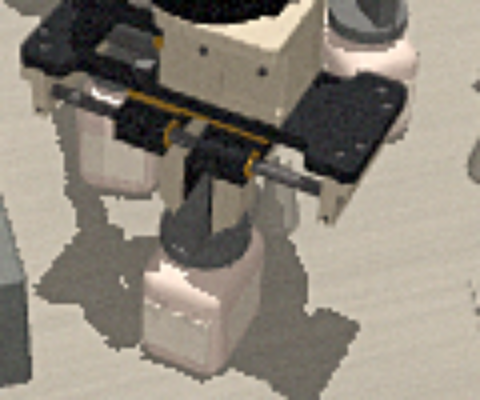

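Jar D turned with the gripper once its cap hit the stop. Lifting it now.

Request:
apply_moves([
  [[0,-3,0],0,0],
  [[0,-7,0],0,0],
  [[0,-11,0],0,0],
  [[0,-15,0],0,0],
])

```text
time: 15.08
tool_pos: [585.9, 29.4, 265.9]
tcp_rot: [-1.558, -0.02, 2.345]
contact_force: [0.3, -0.7, -6.3]
grip_width: 13.9
```

Run:
```python
from h import *
goto(590,-212,268,178.3)
```

```text
t 15.075 pos [585.9  29.4 265.9] yaw 134.4 q6 2.28 F [ 0.3 -0.7 -6.3] g 13.9
-> shift cm [-17.54  -0.35  16.59] turn -0.767
```

Request:
apply_moves([
  [[-3.5,0,3.3],-0.15,0],
  [[-7,0,6.6],-0.3,0],
  [[-10.5,0,10],-0.45,0],
  [[-14,0,13.3],-0.6,0],
  [[-17.5,0,16.6],-0.77,0],
])

```text
time: 15.7
tool_pos: [588.6, -213.0, 262.7]
tcp_rot: [-1.577, -0.027, 3.124]
contact_force: [0.3, -0.1, -6.0]
grip_width: 13.6
```

Run:
```python
from h import *
s=cap('scene','pics/s11.png')
cv2.imwrite('pics/zj.png',cv2.resize(cv2.convertScaleAbs(s[110:330,100:320],alpha=1.5),None,fx=2.5,fy=2.5))
goto(590,-212,188,178.3); print(bot.get_obs()['tcp_rot'])
```

```text
t 15.75 pos [ 588.  -219.9  262.2] yaw 179.3 q6 1.11 F [-2.  -9.7 -6.1] g 13.5
-> shift cm [-0.39  7.41 -0.79] turn 0.017
[-1.57209227 -0.02738717  3.12915146]
```

View pics/zj.png

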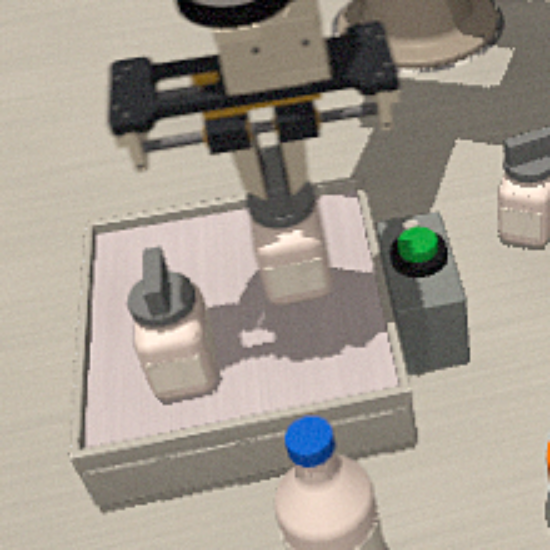

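Request:
apply_moves([
  [[-0.3,2.5,-0.5],0,0],
  [[-0.3,5,-0.5],0,0],
  [[-0.3,6.6,-0.5],0,0],
  [[-0.3,7,-0.5],0,0],
  [[-0.3,7,-0.5],0,0],
])

```text
time: 16.38
tool_pos: [589.3, -214.8, 192.4]
tcp_rot: [-1.572, -0.027, 3.13]
contact_force: [0.6, 0.8, -5.2]
grip_width: 13.7
```

Request:
apply_moves([
  [[0,0.2,0],0,0],
  [[0,0.4,0],0,0],
  [[0,0.6,0],0,0],
  [[0,0.6,0],0,0],
])

```text
time: 16.88
tool_pos: [589.5, -215.0, 188.3]
tcp_rot: [-1.571, -0.025, 3.13]
contact_force: [-2.8, 0.8, 5.8]
grip_width: 14.0
```

Request:
apply_moves([
  [[0,0,0],0,1.8],
  [[0,0,0],0,2.5],
  [[0,0,0],0,3.5],
  [[0,0,0],0,4],
  [[0,0,0],0,4],
])

```text
time: 17.5
tool_pos: [589.5, -214.9, 188.2]
tcp_rot: [-1.571, -0.025, 3.13]
contact_force: [-0.2, 0.3, -0.3]
grip_width: 39.4
```

Request:
apply_moves([
  [[0,-2,0],0,4],
  [[0,-5,0],0,4],
  [[0,-8,0],0,4],
  [[0,-8,0],0,4],
])

```text
time: 18.0
tool_pos: [592.5, -215.4, 270.7]
tcp_rot: [-1.569, -0.02, 3.13]
contact_force: [0.5, 0.4, 0.2]
grip_width: 40.1
```

Run:
```python
from h import *
goto(427.5,33.9,250,-80.5); print(bot.get_obs()['tcp_rot'])
im=cap('top','pics/t12.png'); s=cap('scene','pics/s12.png')
cv2.imwrite('pics/zk.png',np.hstack([cv2.resize(cv2.convertScaleAbs(s[110:310,100:350],alpha=1.5),None,fx=1.6,fy=1.6),cv2.resize(im[100:300,190:440],None,fx=1.6,fy=1.6)]))
for n,uv in zip('BCE',[(203,226),(257,237),(326,239)]):
    try:
        c,a,k,p=measure(im,*uv); print(n,c.round(1),a.round(1),k)
    except Exception as e: print(n,e)
```

```text
t 18.0 pos [ 592.5 -215.4  270.7] yaw 179.3 q6 1.12 F [0.5 0.4 0.2] g 40.1
-> shift cm [ 16.74   2.36 -24.74] turn -1.748
[-1.5685415  -0.02043196  3.12995308]
B [443.6 324.6] 30.7 42
C attempt to get argmax of an empty sequence
E [442.   31.4] 95.0 18
```

View pics/zk.png

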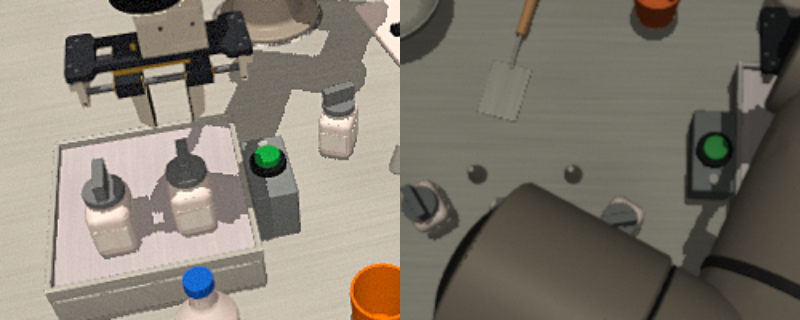

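Request:
apply_moves([
  [[0.5,0.3,-5],-0.17,4],
  [[1,0.6,-10],-0.35,4],
  [[1.5,0.9,-15],-0.52,4],
  [[2,1.2,-20],-0.7,4],
  [[2.5,1.5,-25],-0.87,4],
])

```text
time: 18.73
tool_pos: [567.8, 37.0, 251.4]
tcp_rot: [-1.593, -0.018, -2.278]
contact_force: [1.2, -0.4, 0.3]
grip_width: 39.9
```

Run:
```python
from h import *
goto(560,160,255,-80.5); print(bot.get_obs()['tcp_rot'])
```

```text
t 18.725 pos [567.8  37.  251.4] yaw -130.5 q6 0.64 F [ 1.2 -0.4  0.3] g 39.9
-> shift cm [-8.84 -0.32 -8.58] turn -0.873
[-1.59337396 -0.01798422 -2.27751844]
```

Request:
apply_moves([
  [[-3,0,-3],-0.17,4],
  [[-6,0,-6],-0.35,4],
  [[-8.8,0,-8.6],-0.52,4],
  [[-8.8,0,-8.6],-0.7,4],
  [[-8.8,0,-8.6],-0.87,4],
])

```text
time: 19.35
tool_pos: [558.6, 160.4, 250.0]
tcp_rot: [-1.602, 0.006, -1.401]
contact_force: [-0.7, -0.1, 0.1]
grip_width: 39.8
```

Run:
```python
from h import *
im=cap('top','pics/t13.png'); s=cap('scene','pics/s13.png')
cv2.imwrite('pics/zl.png',np.hstack([cv2.resize(cv2.convertScaleAbs(s[110:310,250:500],alpha=1.5),None,fx=1.6,fy=1.6),cv2.resize(im[100:300,190:440],None,fx=1.6,fy=1.6)]))
try:
        c,a,k,p=measure(im,326,239); print(c.round(1),a.round(1),k)
        goto(c[0],c[1],190,a-180)
except Exception as e: print(e)
```

```text
[427.9  33.3] 99.3 33
t 19.45 pos [558.8 159.9 250.1] yaw -80.6 q6 -0.02 F [ 0.3 -1.  -0.2] g 40.0
-> shift cm [ 10.38   6.42 -14.79] turn 0.002
```

View pics/zl.png

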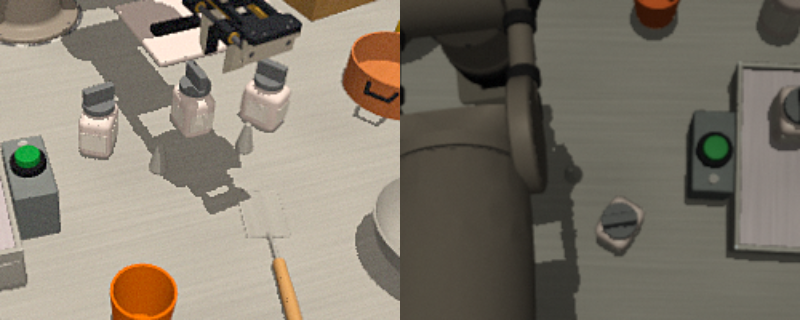

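Request:
apply_moves([
  [[3.5,0.3,-5],0,4],
  [[7,0.6,-10],0,4],
  [[10.4,2,-14.8],0,4],
  [[10.4,4.5,-14.8],0,4],
  [[10.4,6.4,-14.8],0,4],
])

```text
time: 20.08
tool_pos: [426.8, 32.4, 189.1]
tcp_rot: [-1.603, 0.006, -1.412]
contact_force: [0.9, 1.1, -0.2]
grip_width: 39.9
```

Request:
apply_moves([
  [[0,0,0],0,4],
])

```text
time: 20.2
tool_pos: [425.5, 32.3, 187.7]
tcp_rot: [-1.607, 0.007, -1.416]
contact_force: [0.2, 0.6, -0.4]
grip_width: 39.8
```

Run:
```python
from h import *
s=cap('scene','pics/s14.png')
cv2.imwrite('pics/zm.png',cv2.resize(cv2.convertScaleAbs(s[100:240,250:420],alpha=1.5),None,fx=4,fy=4))
goto(427.9,33.3,115,-80.6); print(bot.get_obs()['tcp_rot'])
```

```text
t 20.25 pos [426.1  32.3 188.4] yaw -81.1 q6 -0.26 F [-0.2 -0.  -0.2] g 40.2
-> shift cm [-0.03  7.33  0.45] turn -0.009
[-1.60531896  0.00632734 -1.41564272]
```

View pics/zm.png

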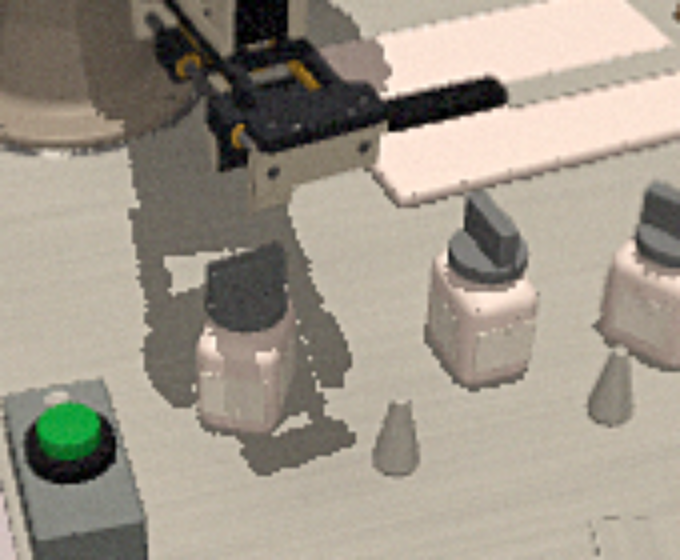

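Request:
apply_moves([
  [[0,3,0.4],0,4],
  [[0,6,0.4],0,4],
  [[0,7.3,0.4],0,4],
  [[0,7.3,0.4],0,4],
])

```text
time: 20.75
tool_pos: [427.4, 33.0, 115.3]
tcp_rot: [-1.606, 0.007, -1.416]
contact_force: [-0.2, -0.4, 1.1]
grip_width: 39.9
```

Run:
```python
from h import *
goto(427.9,33.3,115,-80.6); print(bot.get_obs()['tcp_rot'])
```

```text
t 20.75 pos [427.4  33.  115.3] yaw -81.1 q6 -0.25 F [-0.2 -0.4  1.1] g 39.9
-> shift cm [-0.02  0.03  0.05] turn -0.009
[-1.60622136  0.00655349 -1.41617721]
```

Request:
apply_moves([
  [[0,0,0],0,1],
  [[0,0,0],0,0],
  [[0,0,0],0,0],
  [[0,0,0],0,0],
  [[0,0,0],0,0],
])

```text
time: 21.38
tool_pos: [427.6, 33.0, 115.8]
tcp_rot: [-1.606, 0.006, -1.416]
contact_force: [-1.7, 0.1, 6.3]
grip_width: 14.0
```

Gripped at 14 mm. Now turning about 2.26 rad plus a margin.

Request:
apply_moves([
  [[0,0,0],0.15,0],
  [[0,0,0],0.3,0],
  [[0,0,0],0.45,0],
  [[0,0,0],0.6,0],
  [[0,0,0],0.75,0],
])

```text
time: 22.0
tool_pos: [428.4, 33.1, 115.9]
tcp_rot: [-1.599, -0.018, -2.171]
contact_force: [1.0, 0.3, -1.6]
grip_width: 13.9
```

Request:
apply_moves([
  [[0,0,0],0.15,0],
  [[0,0,0],0.3,0],
  [[0,0,0],0.45,0],
  [[0,0,0],0.6,0],
  [[0,0,0],0.75,0],
])

```text
time: 22.62
tool_pos: [429.0, 33.2, 115.9]
tcp_rot: [-1.579, -0.031, -2.926]
contact_force: [1.1, 0.6, -1.9]
grip_width: 13.6
```

Request:
apply_moves([
  [[0,0,0],0.15,0],
  [[0,0,0],0.3,0],
  [[0,0,0],0.4,0],
  [[0,0,0],0.5,0],
  [[0,0,0],0.5,0],
])

```text
time: 23.25
tool_pos: [429.3, 33.2, 116.0]
tcp_rot: [-1.563, -0.03, 2.858]
contact_force: [0.3, -0.6, 0.3]
grip_width: 13.7
```

Run:
```python
from h import *
s=cap('scene','pics/s15.png')
cv2.imwrite('pics/zn.png',cv2.resize(cv2.convertScaleAbs(s[120:240,250:390],alpha=1.5),None,fx=4,fy=4))
goto(427.9,33.3,115,150); print(bot.get_obs()['tcp_rot'])
```

```text
t 23.3 pos [429.3  33.2 116. ] yaw 163.8 q6 1.76 F [ 1.4 -0.8  1.4] g 13.6
-> shift cm [0.13 0.1  0.03] turn 0.241
[-1.56333868 -0.03028916  2.85879825]
```

View pics/zn.png

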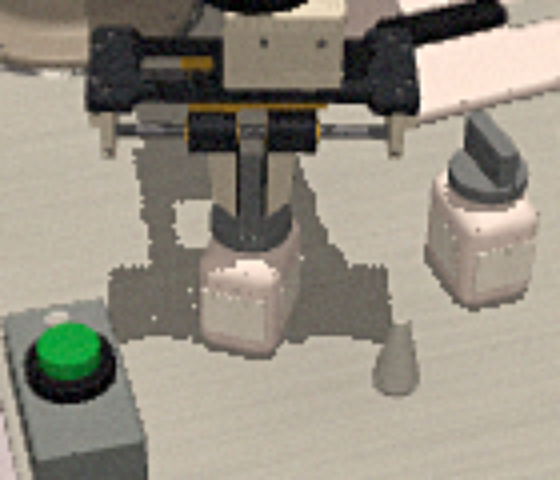

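Request:
apply_moves([
  [[0,0,0],0.13,0],
  [[0,0,0],0.26,0],
  [[0,0,0],0.39,0],
  [[0,0,0],0.52,0],
  [[0,0,0],0.65,0],
])

```text
time: 23.92
tool_pos: [429.7, 33.7, 116.1]
tcp_rot: [-1.548, -0.02, 2.206]
contact_force: [1.3, 4.5, -0.3]
grip_width: 13.5
```

Run:
```python
from h import *
s=cap('scene','pics/s16.png')
cv2.imwrite('pics/zo.png',cv2.resize(cv2.convertScaleAbs(s[120:240,250:390],alpha=1.5),None,fx=4,fy=4))
goto(427.9,33.3,115,150); print(bot.get_obs()['tcp_rot'])
```

```text
t 23.975 pos [429.7  33.7 116.1] yaw 126.1 q6 2.41 F [0.9 2.5 1.2] g 13.8
-> shift cm [0.07 0.11 0.16] turn -0.417
[-1.54784211 -0.01953775  2.20114848]
```

View pics/zo.png

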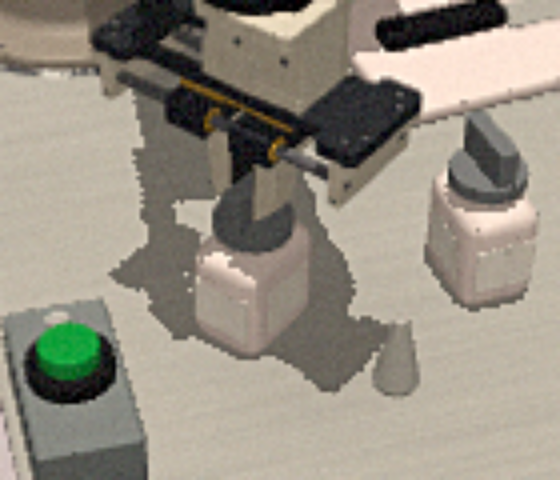

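Request:
apply_moves([
  [[0,-3,0],0,0],
  [[0,-7,0],0,0],
  [[0,-11,0],0,0],
  [[0,-15,0],0,0],
  [[0,-15,0],0,0],
])

```text
time: 24.6
tool_pos: [435.1, 33.1, 267.4]
tcp_rot: [-1.551, -0.017, 2.204]
contact_force: [0.3, -0.1, -8.3]
grip_width: 13.7
```

Run:
```python
from h import *
goto(458,-268,268,178.3); print(bot.get_obs()['tcp_rot'])
```

```text
t 24.6 pos [435.1  33.1 267.4] yaw 126.3 q6 2.41 F [ 0.3 -0.1 -8.3] g 13.7
-> shift cm [-25.62  -0.16  15.98] turn -0.908
[-1.55096669 -0.01650155  2.20405727]
```

Request:
apply_moves([
  [[-4,0,2.5],-0.15,0],
  [[-8.5,0,5.3],-0.3,0],
  [[-12.8,0,8],-0.45,0],
  [[-17,0,10.6],-0.6,0],
  [[-21.3,0,13.3],-0.75,0],
])

```text
time: 25.22
tool_pos: [452.8, -218.3, 263.4]
tcp_rot: [-1.57, -0.03, 2.961]
contact_force: [0.7, -0.3, -5.8]
grip_width: 14.1
```

Run:
```python
from h import *
goto(458,-268,262,178.3); print(bot.get_obs()['tcp_rot'])
```

```text
t 25.225 pos [ 452.8 -218.3  263.4] yaw 169.7 q6 1.16 F [ 0.7 -0.3 -5.8] g 14.1
-> shift cm [-1.4  0.1  4.8] turn -0.151
[-1.56989511 -0.0304563   2.96126951]
```

Request:
apply_moves([
  [[-0.7,0,2.4],-0.08,0],
  [[-1.4,0,4.8],-0.15,0],
  [[-1.4,0,4.8],-0.15,0],
])

```text
time: 25.6
tool_pos: [456.9, -269.1, 259.4]
tcp_rot: [-1.577, -0.035, 3.111]
contact_force: [0.0, 0.9, -6.0]
grip_width: 13.6
```

Run:
```python
from h import *
s=cap('scene','pics/s17.png')
cv2.imwrite('pics/zp.png',cv2.resize(cv2.convertScaleAbs(s[110:330,100:320],alpha=1.5),None,fx=2.5,fy=2.5))
goto(458,-268,190,178.3); print(bot.get_obs()['tcp_rot'])
```

```text
t 25.65 pos [ 456.9 -267.9  259.8] yaw 178.3 q6 0.94 F [-0.7 -0.4 -6.8] g 13.5
-> shift cm [-0.36  6.98  0.06] turn -0.001
[-1.5779426  -0.03480081  3.11111218]
```

View pics/zp.png

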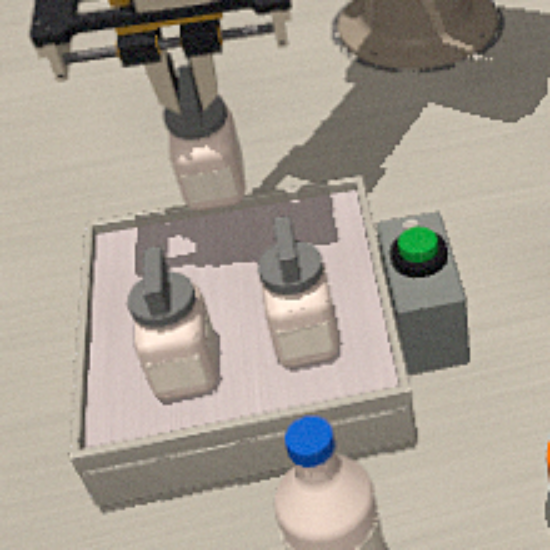

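Request:
apply_moves([
  [[-0.3,2.5,0],0,0],
  [[-0.3,5,0],0,0],
  [[-0.3,6.4,0],0,0],
  [[-0.3,6.8,0],0,0],
  [[-0.3,6.8,0],0,0],
])

```text
time: 26.28
tool_pos: [457.7, -267.3, 192.0]
tcp_rot: [-1.578, -0.034, 3.111]
contact_force: [-0.1, 1.0, -6.5]
grip_width: 14.0
```

Request:
apply_moves([
  [[0,0.2,0],0,0],
  [[0,0.4,0],0,0],
  [[0,0.5,0],0,0],
])

```text
time: 26.65
tool_pos: [457.9, -267.6, 188.7]
tcp_rot: [-1.576, -0.033, 3.111]
contact_force: [-3.4, 1.6, 10.1]
grip_width: 13.9
```

Request:
apply_moves([
  [[0,0,0],0,1.8],
  [[0,0,0],0,2.5],
  [[0,0,0],0,3.5],
  [[0,0,0],0,4],
  [[0,0,0],0,4],
])

```text
time: 27.28
tool_pos: [457.9, -267.6, 188.7]
tcp_rot: [-1.576, -0.033, 3.112]
contact_force: [-0.3, -0.8, 0.2]
grip_width: 39.6
```

Request:
apply_moves([
  [[0,-2,0],0,4],
  [[0,-5,0],0,4],
  [[0,-8,0],0,4],
  [[0,-8,0],0,4],
])

```text
time: 27.78
tool_pos: [461.4, -268.8, 270.8]
tcp_rot: [-1.573, -0.029, 3.111]
contact_force: [0.5, -0.0, -0.7]
grip_width: 40.1
```

Run:
```python
from h import *
goto(530,-60,260,178); print(bot.get_obs()['tcp_rot'])
im=cap('top','pics/t18.png');s=cap('scene','pics/s18.png')
cv2.imwrite('pics/zq.png',cv2.resize(cv2.convertScaleAbs(s[110:330,100:320],alpha=1.5),None,fx=2.5,fy=2.5))
```

```text
t 27.775 pos [ 461.4 -268.8  270.8] yaw 178.3 q6 0.94 F [ 0.5 -0.  -0.7] g 40.1
-> shift cm [ -6.25   0.96 -21.08] turn 0.005
[-1.57338267 -0.02867577  3.11142523]
```

View pics/zq.png

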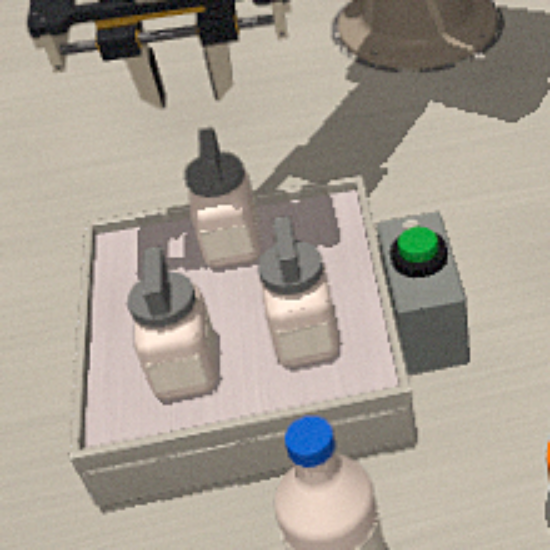

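Request:
apply_moves([
  [[-1.2,0,-5],0,2],
  [[-2.4,0,-10],0,0],
  [[-3.6,0.2,-15],0,0],
  [[-4.8,0.4,-20],0,0],
  [[-6,0.6,-25],0,0],
])

```text
time: 28.5
tool_pos: [527.2, -18.2, 260.0]
tcp_rot: [-1.577, -0.036, 3.111]
contact_force: [0.4, -0.4, -0.5]
grip_width: 0.5
```

Request:
apply_moves([
  [[0,0,-5],0,0],
  [[0,0,-10],0,0],
  [[0,0,-14],0,0],
  [[0,0,-14],0,0],
])

```text
time: 29.0
tool_pos: [530.6, 124.1, 259.3]
tcp_rot: [-1.577, -0.039, 3.115]
contact_force: [-0.5, 0.8, -0.1]
grip_width: 0.5
```

Run:
```python
from h import *
goto(530,-105,180,178); print(bot.get_obs()['tcp_rot'])
im=cap('top','pics/t19.png')
cv2.imwrite('pics/zr.png',cv2.resize(cv2.convertScaleAbs(im[120:280,180:540],alpha=1.6),None,fx=2.2,fy=2.2,interpolation=cv2.INTER_CUBIC))
for uv in proj('top',[[591,-317,170],[589,-215,170],[458,-267,170]]):
    c,a,k,p=measure(im,*uv,zb=70); print(uv.round(),c.round(1),a.round(1),k)
b,g,r=[im[:,:,i].astype(int) for i in range(3)]
m=((g-r>40)&(g-b>20)).astype(np.uint8); ys,xs=np.where(m); print(len(xs),xs.mean(),ys.mean())
gt=[xs.mean(),ys.mean()]
s=cap('scene','pics/s19.png'); b,g,r=[s[:,:,i].astype(int) for i in range(3)]
m=((g-r>40)&(g-b>20)).astype(np.uint8); ys,xs=np.where(m); print(len(xs),xs.mean(),ys.mean())
gs=[xs.mean(),ys.mean()]
for z in (90,95,100,105,110): print(z,ray('top',gt,z).round(1),ray('scene',gs,z).round(1))
```

```text
t 29.0 pos [530.6 124.1 259.3] yaw 178.5 q6 1.68 F [-0.5  0.8 -0.1] g 0.5
-> shift cm [-0.85  7.75 22.96] turn 0.009
[-1.57712996 -0.03858094  3.11530958]
[492. 160.] [ 585.4 -316. ] 0.3 108
[444. 160.] [ 580.7 -213.5] 4.6 62
[471. 221.] [ 448.9 -267. ] 174.9 70
178 386.96067415730334 191.82584269662922
181 266.69613259668506 207.3314917127072
90 [[ 533.8 -103.6   90. ]] [[ 509.6 -101.2   90. ]]
95 [[ 532.7 -103.    95. ]] [[ 514.8 -101.9   95. ]]
100 [[ 531.6 -102.4  100. ]] [[ 520.  -102.6  100. ]]
105 [[ 530.6 -101.8  105. ]] [[ 525.2 -103.3  105. ]]
110 [[ 529.5 -101.1  110. ]] [[ 530.3 -104.   110. ]]
```

View pics/zr.png

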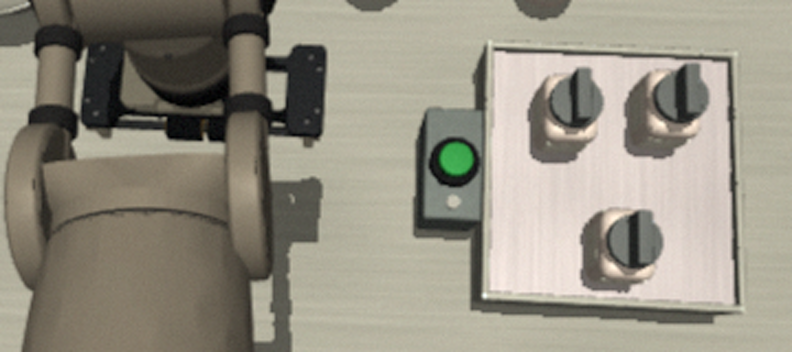

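Request:
apply_moves([
  [[-0.3,0,5],0,0],
  [[-0.5,1,10],0,0],
  [[-0.7,2,15],0,0],
  [[-0.8,3,20],0,0],
  [[-0.8,5,22.7],0,0],
])

```text
time: 29.72
tool_pos: [529.8, -109.4, 207.9]
tcp_rot: [-1.575, -0.037, 3.108]
contact_force: [-0.6, -0.1, -0.2]
grip_width: 0.4
```

Run:
```python
from h import *
goto(530,-102.5,135,178)
```

```text
t 29.725 pos [ 529.8 -109.4  207.9] yaw 178.1 q6 1.27 F [-0.6 -0.1 -0.2] g 0.4
-> shift cm [-0.27  7.29 -0.66] turn 0.001
```

Request:
apply_moves([
  [[-0.2,3,-0.4],0,0],
  [[-0.3,6,-0.4],0,0],
  [[-0.3,7.2,-0.4],0,0],
  [[-0.3,7.2,-0.4],0,0],
])

```text
time: 30.22
tool_pos: [529.7, -105.7, 135.3]
tcp_rot: [-1.576, -0.039, 3.107]
contact_force: [-0.4, -0.0, 0.3]
grip_width: 0.3
```

Run:
```python
from h import *
goto(530,-102.5,125,178)
s=cap('scene','pics/s20.png')
cv2.imwrite('pics/zs.png',cv2.resize(cv2.convertScaleAbs(s[140:270,200:330],alpha=1.5),None,fx=4,fy=4))
```

```text
t 30.225 pos [ 529.7 -105.7  135.3] yaw 178.0 q6 1.27 F [-0.4 -0.   0.3] g 0.3
-> shift cm [-0.06  1.03 -0.32] turn 0.0
```

View pics/zs.png

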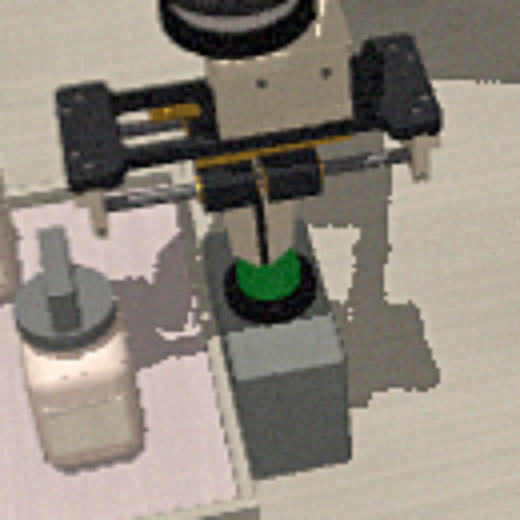

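At press depth the gripper body (190 mm along the jaws) would come too close to the jar by the console. I'll rise and turn it a quarter first.

Request:
apply_moves([
  [[0,-3,0],0,0],
  [[0,-6,0],-0.15,0],
  [[0,-7,0],-0.32,0],
  [[0,-7,0],-0.5,0],
  [[0,-7,0],-0.67,0],
])

```text
time: 30.9
tool_pos: [533.5, -106.3, 208.1]
tcp_rot: [-1.594, -0.024, -2.5]
contact_force: [-0.0, -0.6, 0.1]
grip_width: 0.4
```

Request:
apply_moves([
  [[0,0,0],-0.18,0],
  [[0,0,0],-0.36,0],
  [[0,0,0],-0.54,0],
  [[0,0,0],-0.72,0],
  [[0,0,0],-0.9,0],
])

```text
time: 31.52
tool_pos: [534.0, -106.5, 209.7]
tcp_rot: [-1.602, 0.003, -1.594]
contact_force: [0.7, 0.5, 0.4]
grip_width: 0.3
```

Run:
```python
from h import *
goto(530,-102.5,130,-92)
print(bot.get_obs()['tcp_rot'])
```

```text
t 31.525 pos [ 534.  -106.5  209.7] yaw -91.3 q6 -0.31 F [0.7 0.5 0.4] g 0.3
-> shift cm [-0.37  7.98 -0.16] turn 0.012
[-1.60190006  0.00255939 -1.5939233 ]
```

Request:
apply_moves([
  [[-0.4,3,-0.1],0,0],
  [[-0.4,6,-0.1],0,0],
  [[-0.4,8,-0.1],0,0],
  [[-0.4,8,-0.1],0,0],
])

```text
time: 32.02
tool_pos: [530.6, -102.2, 130.0]
tcp_rot: [-1.602, 0.003, -1.594]
contact_force: [0.3, 0.2, 0.4]
grip_width: 0.3
```

Request:
apply_moves([
  [[0,0.2,0],0,0],
  [[0,0.4,0],0,0],
  [[0,0.6,0],0,0],
])

```text
time: 32.4
tool_pos: [531.3, -102.5, 125.0]
tcp_rot: [-1.6, 0.002, -1.594]
contact_force: [1.2, -0.5, 2.6]
grip_width: 0.2
```

Request:
apply_moves([
  [[0,0.15,0],0,0],
  [[0,0.3,0],0,0],
])

```text
time: 32.65
tool_pos: [531.3, -102.5, 122.2]
tcp_rot: [-1.599, 0.002, -1.594]
contact_force: [-0.4, -0.4, 4.2]
grip_width: 0.5
```

Request:
apply_moves([
  [[0,0.15,0],0,0],
  [[0,0.3,0],0,0],
])

```text
time: 32.9
tool_pos: [531.4, -102.5, 120.0]
tcp_rot: [-1.598, 0.001, -1.594]
contact_force: [-2.8, 1.0, 18.2]
grip_width: 0.3
```

Request:
apply_moves([
  [[0,0.15,0],0,0],
  [[0,0.3,0],0,0],
])

```text
time: 33.15
tool_pos: [531.5, -102.5, 119.7]
tcp_rot: [-1.597, 0.001, -1.593]
contact_force: [-9.2, 2.4, 33.3]
grip_width: 0.3
```

The button bottomed out: z stopped at 119.7 while the force rose to 33 N. Releasing it now.

Request:
apply_moves([
  [[0,-0.8,0],0,0],
  [[0,-2,0],0,0],
  [[0,-5,0],0,0],
  [[0,-9,0],0,0],
  [[0,-12,0],0,0],
])

```text
time: 33.78
tool_pos: [534.7, -102.7, 241.0]
tcp_rot: [-1.597, 0.001, -1.594]
contact_force: [0.4, 0.2, -0.2]
grip_width: 0.5
```

Request:
apply_moves([
  [[0,0,5],0,0],
  [[0,0,5],0,0],
  [[-10,0,5],0,0],
  [[-16,0,5],0,0],
  [[-20,0,5],0,0],
])

```text
time: 34.4
tool_pos: [588.0, 85.1, 239.4]
tcp_rot: [-1.598, 0.001, -1.594]
contact_force: [0.1, -0.1, -0.3]
grip_width: 0.6
```

Run:
```python
from h import *
o=bot.get_obs(); print(o['time'],o['tool_pos'],o['contact_force'])
im=cap('top','pics/t21.png'); s=cap('scene','pics/s21.png')
cv2.imwrite('pics/zt.png',np.hstack([cv2.resize(cv2.convertScaleAbs(s[110:330,100:470],alpha=1.5),(620,370))]))
cv2.imwrite('pics/zu.png',cv2.resize(cv2.convertScaleAbs(im[120:280,180:540],alpha=1.6),None,fx=2.2,fy=2.2,interpolation=cv2.INTER_CUBIC))
for x,n in ((im,'top'),(s,'scene')):
    b,g,r=[x[:,:,i].astype(int) for i in range(3)]
    m=((g-r>40)&(g-b>20)); ys,xs=np.where(m); print(n,len(xs),xs.mean(),ys.mean())
for uv in proj('top',[[591,-317,170],[589,-215,170],[458,-267,170]]):
    c,a,k,p=measure(im,*uv,zb=70); print(uv.round(),c.round(1),a.round(1),k)
```

```text
34.4 [587.95848369  85.08057055 239.35572772] [ 0.06475012 -0.09097209 -0.26204195]
top 177 387.0 191.8418079096045
scene 182 266.72527472527474 207.36263736263737
[492. 160.] [ 585.7 -316.1] 0.5 107
[444. 160.] [ 580.7 -213.3] 4.5 60
[471. 221.] [ 447.8 -268.5] 174.8 71
```

View pics/zt.png

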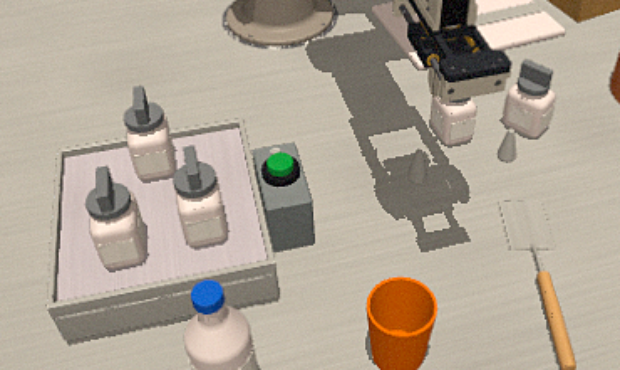

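View pics/zu.png

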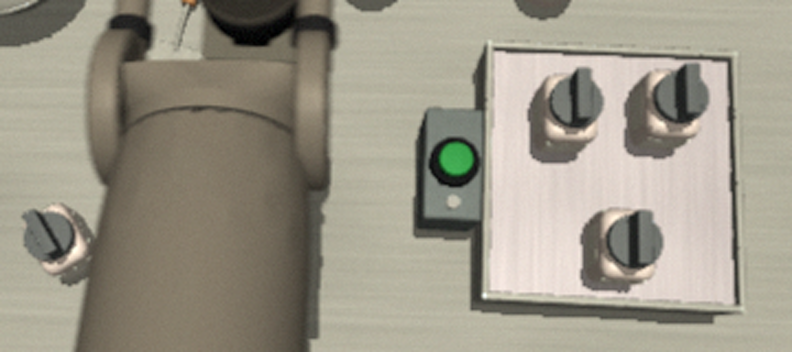

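Run:
```python
from h import *
im=cv2.imread('pics/t21.png')
upcaps(im,[(488,165),(441,168),(467,228)],'pics/zv.png')
```

```text
(no output)
```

View pics/zv.png

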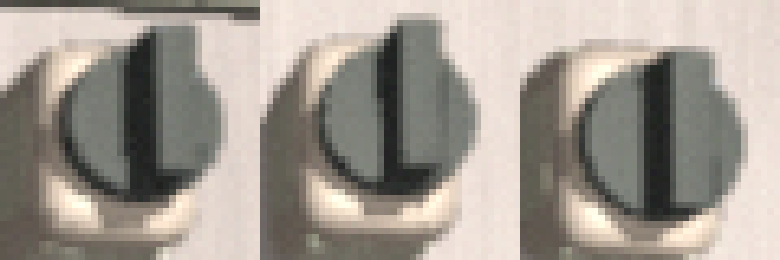

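All three bars line up with the jar bodies, the jars stand upright, and the button is back up at its original pixel. Handing the job in.

```bash
python3 -c "
from plant import order
print(order.close_job())"
```

```text
the job is handed in; nothing more can be done
None
```

I tightened the three loose jars, stood them on the settling-table deck, pressed the start button once and handed the job in at about 34 s. The two jars that were already tight I left alone.

- **Caps:** I turned each cap clockwise until the jar itself turned with the gripper, which means the cap was at its stop. In the last top view all three grip bars line up with the jars' long sides.
- **Jars on the deck:** The last pictures show all three upright inside the rim, at about (585, -316), (581, -213) and (448, -268) mm.
- **Start button:** It bottomed out at z = 119.7 mm with 33 N at the fingertips, under the 40 N limit. After release, its pixel position matches the one before the press in both views.
- **Tight jars:** One stayed within 0.5 mm in every reading up to 18 s. The other read the same place at 10 s. After that I checked both only by eye in the pictures, where they look unmoved. I saw no jar get knocked aside.

The tool picked up a tilt of about 2° during the run. As a result, the second and third jars touched the deck on one edge first, with 6–10 N, before settling flat. Cap positions measured on the deck were 2–10 mm off from where I released them, which I put down to measuring error because the pictures show the jars clear of the rim and of each other.

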